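# Dress the slant-sawn end of a brass electrode arm in the bench vise

### The job

The slanted end of the brass bar in the vise is fresh from the saw: take the file, lay it flat on that slant and give it three full forward strokes straight across, each from near the file's tip to near its handle, with light steady pressure. A file works on the push only, so after every stroke lift it clear of the bar before bringing it back and never drag it backwards. Then lay the file down flat in the grey tool tray, and leave everything else on the bench where it stands.

Things in the scene. Friction and masses are not known exactly. Their poses are not given: they have to be found in the camera images.
- file_grip (a point): hand file, loose on the table. Point on the axis of its orange-black handle; x points to the tip, z is normal to the blade's two like cutting faces. Handle 22 x 22 mm, x = -85 to +25 mm. Dark blade 16 wide, 4 thick, x = +25 to +145 mm, same axis: faces at z = +-2 mm. About 145 g, balances at x = +17 mm. Lies on its handle, this point 11 mm above the table, blade level in the air
- file_tip (a point): centre of the front end of the file's blade, 145 mm ahead of file_grip along the file's x; axes as for file_grip
- bar_end: slanted top face of an upright brass bar held in the vise, 8 (x) x 30 (y) mm. Origin at the face's centre, 145 mm above the table; x level, the forward filing direction, across the bar's 8 mm thickness, from the vise's screw side to its fixed jaw, roughly away from the robot; z normal to the face, leaning 35 degrees from vertical to the bar's right; y up the slope
- vise_head (a joint): rocking of the vise on its rubber suction foot, rad, about a level axis 30 mm above the table: positive when the bar is pushed forward, negative when dragged back; springs back to 0. 40 N m/rad: 1 N across the bar end gives 0.003 rad, 0.33 mm there. Friction of file on bar about 0.6
- vise: blue bench vise, fixed. Origin under the bar, at the underside of its foot (124 mm across); x is the filing direction. Jaws 75 mm wide (y), tops 115 mm above the table, x = -39 to +45 mm; anvil to x = +70, 98 mm high; on the robot's side a screw at 88 mm height, to x = -108, with a cross bar 115 mm long (y) at x = -100, top at 96 mm. The bar stands 20 mm or more above the jaws
- tray: grey open tool tray with black ribbed mat, fixed to the table. Origin at the centre of its underside; x along its length. Outside 278 (x) x 148 (y) x 18 mm high, walls 4 mm, inner floor 4 mm above the table
- mug: bystander: white mug with small flowers, 80 mm across, 90 high; origin at the centre of its underside
- marker: bystander: black marker pen 140 mm long along its x, 15 thick, lying; origin at its middle
- ph_meter: bystander: white hand-held meter with teal keypad, 190 (x) x 96 x 40 mm; origin at the centre of its underside
- jar: bystander: small amber jar with white cap, 44 mm across, 50 high; origin at the centre of its underside
- offcut: bystander: brass offcut of the bar, about 70 (x) x 25 x 8 mm, lying flat; origin at its underside
There are look-alikes about, which are no part of the job. Leave any red look-alike of the vise alone.

How it is judged (in metres and radians):
On the way, in this order (a step that is already met when the one before it is completed fails the run):
1. first stroke begun: front half of the blade lies flat on the slanted end and presses on it (angle between the z axis of file_grip and the z axis of bar_end, either way round below 0.2 rad and angle between the x axis of file_grip and the x axis of bar_end, either way round below 0.4 rad and contact force between file and bar_end above 1 N and x of file_grip in the frame of bar_end below -0.105 m), for 0.05 s.
2. first stroke pushed through: rear part of the blade lies flat on the slanted end, still pressing (angle between the z axis of file_grip and the z axis of bar_end, either way round below 0.2 rad and angle between the x axis of file_grip and the x axis of bar_end, either way round below 0.4 rad and contact force between file and bar_end above 1 N and x of file_grip in the frame of bar_end above -0.075 m), for 0.02 s.
3. file lifted clear at the end of the first stroke, before any return (z of file_grip in the frame of bar_end above 0.006 m and contact force between file and bar_end below 0.05 N and x of file_grip in the frame of bar_end above -0.075 m), for 0.02 s.
4. file brought back clear of the bar after the first stroke (z of file_grip in the frame of bar_end above 0.006 m and contact force between file and bar_end below 0.05 N and x of file_grip in the frame of bar_end below -0.105 m), for 0.02 s.
5. second stroke begun: front half of the blade lies flat on the slanted end and presses on it (all of step 1), for 0.05 s.
6. second stroke pushed through: rear part of the blade lies flat on the slanted end, still pressing (all of step 2), for 0.02 s.
7. file lifted clear at the end of the second stroke, before any return (all of step 3), for 0.02 s.
8. file brought back clear of the bar after the second stroke (all of step 4), for 0.02 s.
9. third stroke begun: front half of the blade lies flat on the slanted end and presses on it (all of step 5), for 0.05 s.
10. third stroke pushed through: rear part of the blade lies flat on the slanted end, still pressing (all of step 6), for 0.02 s.
At the end, for the whole second after the job is handed in: the file lies wholly inside the tray, flat on its floor (handle axis less than 21 mm and tip less than 26 mm above the tray's underside), released and at rest; bystanders within 30 mm of where they stood (x of file_grip in the frame of tray between -0.06 and 0.06 m and y of file_grip in the frame of tray between -0.062 and 0.062 m and x of file_tip in the frame of tray between -0.14 and 0.14 m and y of file_tip in the frame of tray between -0.07 and 0.07 m and z of file_grip in the frame of tray below 0.021 m and z of file_tip in the frame of tray below 0.026 m and linear speed of file below 0.03 m/s and angular speed of file below 0.3 rad/s and distance of each of mug, marker, ph_meter, jar, offcut from where it was at the start of the episode below 0.03 m); the robot touches nothing.
It fails at once if file dragged back over the bar under load (the vise is rocked backwards) (value of joint vise_head below -0.005 rad).
It fails at once if file pressed on the bar with more than 30 N (contact force between file and bar_end above 30 N).
It fails at once if file dropped or thrown into the tray (x of file_grip in the frame of tray between -0.14 and 0.14 m and y of file_grip in the frame of tray between -0.075 and 0.075 m and z of file_grip in the frame of tray below 0.06 m and linear speed of file above 0.6 m/s).
It fails at once if a bystander (mug, marker, meter, jar or offcut) pushed about, more than 30 mm (distance of any of mug, marker, ph_meter, jar, offcut from where it was at the start of the episode above 0.03 m).
It also fails if it takes over 64 s, if anything falls off the work surface, if the arm or the gripper's body presses on something with over 40 N, if the wrist force passes 120 N, or if a joint passes its speed limit or range.

### The arm

A 7-joint arm with a two-finger parallel gripper is mounted at the origin on the work surface. World frame = base frame: x ahead of the robot, y to its left, z up, the work surface at z = 0. Lengths are in m, angles in degrees, forces in N, time in s.
With the tool pointing down it reaches from about 0.35 to 0.9 m from the base axis. Payload 8.1 kg.
Tool frame: the origin (TCP) lies between the finger pads; the fingertips stand 19 mm ahead of it and the grasp point (between the pads) is the TCP; z points along the fingers, y is the line along which they close (so a half turn about z gives the same grasp; the last joint's range is limited). The gripper opens to 92 mm and grips with 3 to 60 N. Pads are 19 mm wide; open, the fingers measure 130 mm over their backs; the gripper's body (75 mm by 190 mm) begins 47 mm behind the grasp point.
Start: joints at [71.299, 24.895, 1.432, 90.138, -0.665, 64.973, -4.303], TCP at [0.139, -0.609, 0.246] pointing down, gripper open.
Joint ranges: [-149.89, 149.89], [-25.12, 119.58], [-72.63, 75.52], [4.76, 147.25], [-75.54, 255.54], [6.69, 114.76], [-157.13, 157.13]. Speed limits (degrees/s): [127.2, 127.2, 172.46, 172.46, 180, 180, 180].

### API

Orientations are given as [roll, pitch, yaw] about the fixed x, y, z axes, in that order (R = Rz(yaw) Ry(pitch) Rx(roll)).
In Python, from workcell import observe, camera, job_done gives the robot as it stands.
- The arm moves only by the tool jog_arm, never from a script. Its argument "motion" is a list of rows, each a list of 4 numbers: the shift along the tool's x, y, z in units of 60 mm (1.0 is 60 mm), then the turn about the tool's z in units of 8 degrees (1.0 is 8 degrees). In form: [[tx, ty, tz, turn], ...]. A call has 1 to 8 rows; each row shifts and turns the commanded pose from where the row before left it, along the tool's axes as they then stand; what a row does not reach is not made up. A row lasts 1/8 s, in which the tool goes at most 62.5 mm and 10.7 degrees, less where a joint would pass 70% of its speed; a pose out of reach is approached as far as the arm can. A call is refused whole if a number of a shift passes 1 or a number of a turn 1, either way. A call with a gripper value outside its range is refused whole. "gripper" is the gripper's target within -1 to 1 (shut at 1, half-way at 0, fully open at -1), set as the call begins (left out, the last holds). The fingers move at their own pace and stop on an object; "force" is the grip in N (left out, the last holds). Time passes only in rows, so rows that do not move let the fingers close. It gives the time, the measured TCP pose, the force, the opening and the grip force at its end, in the units of the state.
- observe(): the state, without advancing time (a new reading comes with each control period).
- camera(name): name is "side" or "top"; returns a dict with "img" (480x640x3 uint8, blue, green, red), "fx", "fy", "cx", "cy" (pixels), "R" (3x3) and "t" (3): a world point X has camera coordinates R X + t. Camera axes: x right, y down, z forward; pixel columns grow to the right and rows downward; lengths in m; the calibration is good to about 2 mm. A picture is of the moment at which its call begins. There is no depth.
- job_done(): hands the job in; it is judged then, once.
The state is a dict: "t": time; "q": joint angles; "dq": joint speeds; "joint_torque": joint torques, N m; "ee_pos": TCP position; "orientation": TCP orientation; "wrist_force": force on the tool from outside, world axes, zero at the start; "ft_torque": the same for the moment, N m; "opening": finger opening in m; "grip_force": force on a finger pad.
Only numpy, scipy, OpenCV 4.12 (cv2) and the standard library are available. Lean on these libraries where they do the work, as an engineer would, in place of code of your own. Each camera call takes 0.05 s, during which the arm holds its last target. There are 200 camera calls.

## Working session

There is one attempt and no reset: what is moved stays moved. The work goes in short steps, Python scripts to look and compute and a tool call to move; the robot and the scene stay as the last step left them, time stands still between calls to the robot, and variables do not carry over. Pictures are saved under pics/ and viewed, at most 10 in all, crops included, and the job is handed in when it is done.

Besides the shell and the picture viewer there is one more tool, called after "Emit:" in YAML: its name, and indented under it one key for each argument. jog_arm: Moves the arm, as the interface text tells. Its arguments: {"type":"object","properties":{"motion":{"type":"array","items":{"type":"array","items":{"type":"number"}}},"gripper":{"type":"number"},"force":{"type":"number"}},"required":["motion"]}

```bash
ls; mkdir -p pics; python3 - <<'E'
from workcell import observe,camera
import cv2,numpy as np,pickle
s=observe();print(s['t'],s['ee_pos'],s['orientation'])
for n in('side','top'):
    c=camera(n);cv2.imwrite(f'pics/{n}0.png',c['img']);pickle.dump(c,open(f'{n}0.pkl','wb'))
    print(n,c['fx'],c['fy'],c['cx'],c['cy'],np.round(c['R'],4).tolist(),np.round(c['t'],4).tolist())
E
```

```text
pics
0.0 [ 0.13852396 -0.60895592  0.24494275] [-1.79909580e+02  9.18191125e-03  1.28181617e+01]
side 529.565542039273 529.565542039273 321.0792839017105 242.14133520011575 [[-0.8554, -0.5179, -0.0113], [-0.3536, 0.5995, -0.718], [0.3786, -0.6102, -0.6959]] [0.3875, 0.3115, 1.0739]
top 539.5183940670987 539.5183940670987 311.8459885053163 240.38022342313025 [[-0.0278, -0.9994, -0.0212], [-0.9937, 0.0299, -0.1078], [0.1084, 0.018, -0.9939]] [-0.0568, 0.5044, 1.5712]
```

View pics/side0.png

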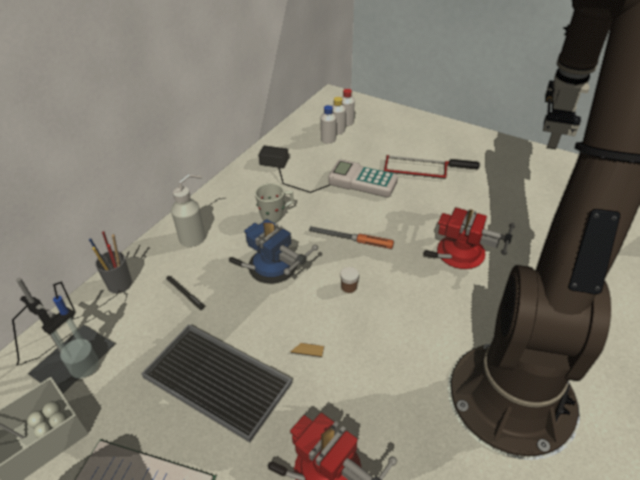

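View pics/top0.png

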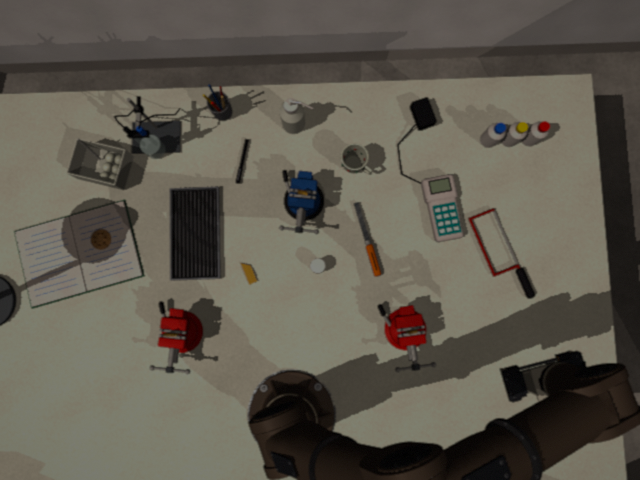

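The side view shows the blue vise at (268,250), the file at (352,237) and the tray at (218,380). In the top view they are at (303,197), (368,240) and (197,233). Two red vises are in view, top (180,330) and (408,328), and these are the look-alikes. The blue one at top (303,197) fits the description. The red-framed hacksaw at (500,250) isn't the file. I'll confirm all this in enlarged crops.

```bash
python3 - <<'E'
import cv2
t=cv2.imread('pics/top0.png');s=cv2.imread('pics/side0.png')
a=cv2.resize(t[160:285,275:395],None,fx=4.8,fy=4.8,interpolation=cv2.INTER_CUBIC)
cv2.imwrite('pics/tc.png',cv2.convertScaleAbs(a,alpha=1.4))
b=cv2.resize(s[200:300,225:405],None,fx=4.4,fy=4.4,interpolation=cv2.INTER_CUBIC)
cv2.imwrite('pics/sc.png',cv2.convertScaleAbs(b,alpha=1.3));print(a.shape,b.shape)
E
```

```text
(600, 576, 3) (440, 792, 3)
```

View pics/tc.png

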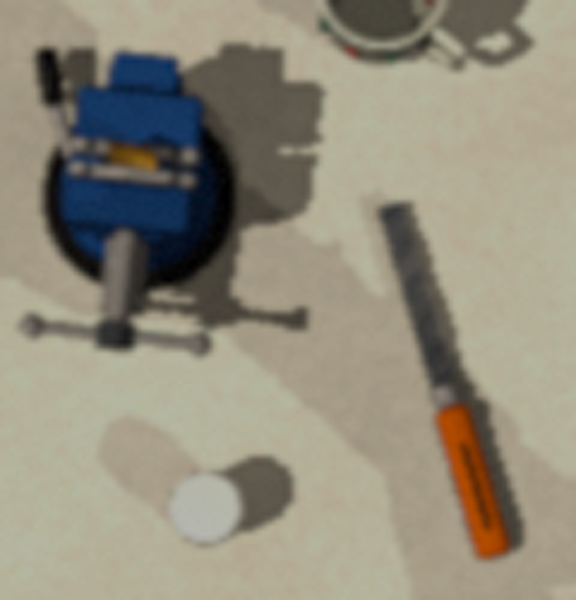

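View pics/sc.png

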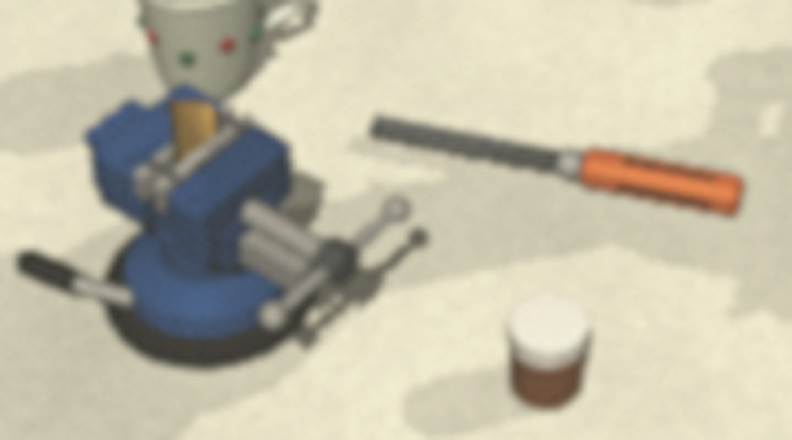

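The crops confirm it. The blue vise holds a brass bar whose top is at top-crop (133,157). The file has an orange handle, with its tip at crop (396,207) and handle end at (492,556).

```bash
cat > h.py <<'E'
import pickle,numpy as np
C={n:pickle.load(open(f'{n}0.pkl','rb')) for n in('side','top')}
def ray(n,u,v):
    c=C[n];R=np.array(c['R']);t=np.array(c['t'])
    return -R.T@t,R.T@np.array([(u-c['cx'])/c['fx'],(v-c['cy'])/c['fy'],1])
def onz(n,uv,z):
    o,d=ray(n,*uv);return o+d*(z-o[2])/d[2]
def tri(ut,us):
    A=[];b=[]
    for n,p in(('top',ut),('side',us)):
        o,d=ray(n,*p);d=d/np.linalg.norm(d);P=np.eye(3)-d[:,None]*d;A.append(P);b.append(P@o)
    return np.linalg.lstsq(np.vstack(A),np.hstack(b),rcond=None)[0]
def proj(n,X):
    c=C[n];p=np.array(c['R'])@X+np.array(c['t']);return np.array([c['fx']*p[0]/p[2]+c['cx'],c['fy']*p[1]/p[2]+c['cy']])
tc=lambda x,y:((x+.5)/4.8-.5+275,(y+.5)/4.8-.5+160)
sc=lambda x,y:((x+.5)/4.4-.5+225,(y+.5)/4.4-.5+200)
E
python3 - <<'E'
from h import *
np.set_printoptions(precision=4,suppress=True)
tip=onz('top',tc(396,207),.012);end=onz('top',tc(492,556),.014);hf=onz('top',tc(453,407),.018)
print('top tip,end,hfront',tip,end,hf,'len',np.linalg.norm(tip-end),'yaw',np.degrees(np.arctan2(*(tip-end)[1::-1])))
print('side',onz('side',sc(374,127),.012),onz('side',sc(740,195),.011))
print('tri',tri(tc(396,207),sc(374,127)),tri(tc(492,556),sc(740,195)))
a=onz('top',tc(33,325),.092);b=onz('top',tc(203,343),.092);cb=(a+b)/2;an=onz('top',tc(147,55),.098)
print('crossbar',a,b,np.linalg.norm(a-b),cb,'anvil',an,np.linalg.norm(an-cb),'yaw',np.degrees(np.arctan2(*(an-cb)[1::-1])),np.degrees(np.arctan2(*(a-b)[1::-1]))-90)
print('bar top',onz('top',tc(133,157),.145),'mid rim bar', tri(tc(133,157),sc(193,105)))
print('foot ctr',onz('top',tc(140,190),.005))
for p in((170,187),(222,187),(222,279),(170,279)):print('tray',onz('top',p,.018))
for n,p,z in(('jar',tc(205,508),.05),('mug',(354,156),.09),('offcut',(249,273),.008),('marker',(243,161),.015)):print(n,onz('top',p,z))
for n in C:print(n,ray(n,0,0)[0])
E
```

```text
top tip,end,hfront [ 0.6139 -0.2103  0.012 ] [ 0.3939 -0.2612  0.014 ] [ 0.4864 -0.2405  0.018 ] len 0.2257803420300938 yaw 13.01751236586938
side [ 0.6129 -0.205   0.012 ] [ 0.3954 -0.2655  0.011 ]
tri [ 0.6156 -0.2104  0.0064] [ 0.3938 -0.2611  0.0156]
crossbar [0.5355 0.0129 0.092 ] [ 0.5216 -0.0877  0.092 ] 0.10155647658969917 [ 0.5286 -0.0374  0.092 ] anvil [ 0.6953 -0.0593  0.098 ] 0.16830269245623133 yaw -7.477335686004215 -7.834287346921741
bar top [ 0.6242 -0.0509  0.145 ] mid rim bar [ 0.6249 -0.0505  0.1447]
foot ctr [ 0.6311 -0.05    0.005 ]
tray [0.6789 0.3535 0.018 ]
tray [0.6738 0.1956 0.018 ]
tray [0.3964 0.1983 0.018 ]
tray [0.4008 0.3533 0.018 ]
jar [ 0.4264 -0.0857  0.05  ]
mug [ 0.737  -0.2011  0.09  ]
offcut [0.4123 0.1192 0.008 ]
marker [0.7528 0.1313 0.015 ]
side [0.035  0.6692 0.9754]
top [ 0.3293 -0.1002  1.6148]
```

Emit:
jog_arm:
  motion:
    - [0.76, -0.52, 0, 0]
    - [0.76, -0.52, 0, 0]
    - [0.76, -0.52, 0, 0]
    - [0.76, -0.52, 0, 0]
    - [0.76, -0.52, 0, 0]
    - [0.76, -0.52, 0, 0]
    - [0.76, -0.52, 0, 0]
    - [0.76, -0.52, 0, 0]
  gripper: -0.2
  force: 50

```text
t: 1.1
ee_pos: [0.4398, -0.2836, 0.2456]
orientation: [-180.0, 0.0, 12.8]
wrist_force: [-0.6, -0.2, -0.1]
opening: 0.0549
grip_force: 0.0
```

Emit:
jog_arm:
  motion:
    - [0.2, -0.137, 0.6, 0]
    - [0.2, -0.137, 0.6, 0]
    - [0.2, -0.137, 0.6, 0]
    - [0.2, -0.137, 0.6, 0]
    - [0, 0, 0.5, 0]
    - [0, 0, 0.4, 0]
    - [0, 0, 0.3, 0]
    - [0, 0, 0.12, 0]

```text
t: 2.1
ee_pos: [0.4778, -0.2421, 0.0213]
orientation: [-179.9, 0.1, 12.8]
wrist_force: [-0.3, -0.0, 0.3]
opening: 0.0552
grip_force: 0.0
```

Emit:
jog_arm:
  motion:
    - [0, 0, 0, 0]
    - [0, 0, 0, 0]
    - [0, 0, 0, 0]
    - [0, 0, 0, 0]
    - [0, 0, 0, 0]
  gripper: 1

```text
t: 2.72
ee_pos: [0.4789, -0.2426, 0.0231]
orientation: [180.0, -0.0, 12.8]
wrist_force: [-1.0, -0.6, 6.1]
opening: 0.0216
grip_force: 49.9
```

```bash
python3 - <<'E'
from workcell import observe
s=observe();print(s['t'],s['q'],s['ee_pos'],s['orientation'],s['opening'],s['grip_force'],s['wrist_force'])
E
```

```text
2.725 [ 27.18993416  33.78373203  -8.2688933  114.04154481   8.53800984
  32.68529209 -64.08126408] [ 0.47885556 -0.24264698  0.02306668] [ 1.79960195e+02 -3.96570312e-02  1.28132909e+01] 0.021622538174452737 49.91933047771454 [-0.95046859 -0.5785672   6.07058924]
```

Emit:
jog_arm:
  motion:
    - [0, 0, -0.5, 0]
    - [0, 0, -0.9, 0.64]
    - [0, 0, -0.9, 0.64]
    - [0, 0, -0.9, 0.64]
    - [0, 0, -0.9, 0.64]
    - [0, 0, -0.9, 0]
    - [-0.2, -0.8, -0.3, 0]
    - [-0.3, -0.9, 0, 0]

```text
t: 3.72
ee_pos: [0.4628, -0.1366, 0.342]
orientation: [180.0, -0.2, -7.8]
wrist_force: [1.2, 0.5, -2.5]
opening: 0.0217
grip_force: 49.9
```

Emit:
jog_arm:
  motion:
    - [-0.4, -0.9, 0, 0]
    - [-0.4, -0.9, 0, 0]
    - [-0.4, -0.9, 0, 0]
    - [-0.4, -0.9, 0, 0]
    - [-0.5, -0.86, 0, 0]
    - [-0.5, -0.86, 0, 0]
    - [-0.5, -0.86, 0, 0]
    - [-0.5, -0.86, 0, 0]

```text
t: 4.72
ee_pos: [0.3034, 0.3113, 0.3405]
orientation: [180.0, -0.0, -7.7]
wrist_force: [0.8, 0.0, -1.6]
opening: 0.0214
grip_force: 49.9
```

Emit:
jog_arm:
  motion:
    - [-0.55, -0.8, 0, 0]
    - [-0.55, -0.8, 0, 0]
    - [-0.55, -0.8, 0, 0]
    - [-0.55, -0.8, 0, 0]
    - [-0.55, -0.8, 0, 0]
    - [-0.55, -0.8, 0, 0]
    - [-0.55, -0.8, 0, 0]
    - [-0.55, -0.8, 0, 0]

```text
t: 5.72
ee_pos: [0.2131, 0.5103, 0.3291]
orientation: [178.8, 1.4, -7.9]
wrist_force: [1.9, 1.1, -2.2]
opening: 0.0218
grip_force: 49.9
```

```bash
python3 - <<'E'
from workcell import observe
s=observe();print(s['t'],s['q'],s['dq'],s['ee_pos'],s['orientation'])
E
```

```text
5.725 [-104.10331137   18.0049286    43.3908529    94.20257263  -13.6933955
   74.54714281 -155.97946979] [-68.21719736  43.41347651  67.00648922 -34.51336667 -41.57255299
  13.60696536   3.76757511] [0.21311017 0.51033078 0.32906742] [178.84609608   1.41278482  -7.91656593]
```

Emit:
jog_arm:
  motion:
    - [0, 0, 0, -1]
    - [-0.2, -0.46, 0, -1]
    - [-0.14, -0.48, 0, -1]
    - [-0.07, -0.5, 0, -1]
    - [0, -0.5, 0, -1]
    - [0.07, -0.5, 0, -1]
    - [0.14, -0.48, 0, -1]
    - [0.2, -0.46, 0, -1]

```text
t: 6.72
ee_pos: [0.1263, 0.7028, 0.3272]
orientation: [-179.2, 1.8, 56.5]
wrist_force: [0.2, 0.0, -1.7]
opening: 0.0217
grip_force: 49.9
```

```bash
python3 - <<'E'
from workcell import observe
s=observe();print(s['t'],s['q'],s['dq'],s['ee_pos'],s['orientation'])
E
```

```text
6.725 [ -97.01243349   33.29948532   25.36917044   68.12079642  -15.01422443
   82.90606522 -106.66914824] [  6.0869969   19.74671747 -16.8911777  -36.55962266   0.79139168
  13.38158836  46.64584679] [0.12631429 0.70276287 0.32716672] [-179.23417451    1.76318089   56.47680186]
```

Emit:
jog_arm:
  motion:
    - [0.8, -0.38, 0, 0]
    - [0.8, -0.38, 0, 0]
    - [0.8, -0.38, 0, 0]
    - [0.8, -0.38, 0, 0]
    - [0.8, -0.38, 0, 0]
    - [0.8, -0.38, 0, 0]
    - [0.8, -0.38, 0, 0]
    - [0.8, -0.38, 0, 0]

```text
t: 7.72
ee_pos: [0.2, 0.938, 0.3171]
orientation: [-172.8, -6.2, 50.1]
wrist_force: [0.1, -0.8, -1.6]
opening: 0.0219
grip_force: 49.9
```

```bash
cat > st.py <<'E'
from workcell import observe
import numpy as np
from scipy.spatial.transform import Rotation as Ro
np.set_printoptions(precision=4,suppress=True)
s=observe();R=Ro.from_euler('xyz',s['orientation'],degrees=True).as_matrix()
a=np.radians(-7.7);S,L=np.sin(np.radians(35)),np.cos(np.radians(35))
l=np.array([-np.sin(a),np.cos(a),0]);want=S*l+[0,0,-L]
print(s['t'],'q',s['q'],'p',s['ee_pos'],'z',R[:,2],'want',want,'err deg',np.degrees(np.arccos(R[:,2]@want)),'tilt',np.degrees(np.arccos(-R[2,2])),'x',R[:,0],'open',s['opening'],'F',s['wrist_force'])
E
python3 st.py
```

```text
7.725 q [ -81.4864   66.5394   65.4902    4.8966  -67.4253  102.5973 -117.3648] p [0.2    0.938  0.3171] z [-0.0274  0.1622 -0.9864] want [ 0.0769  0.5684 -0.8192] err deg 26.093976773669503 tilt 9.467548295794089 x [0.6384 0.7622 0.1076] open 0.021883894172232028 F [ 0.0564 -0.7775 -1.6059]
```

Emit:
jog_arm:
  motion:
    - [0.45, -0.25, -0.7, 0]
    - [0.45, -0.25, -0.7, 0]
    - [0.45, -0.25, -0.7, 0]
    - [0.45, -0.25, -0.7, 0]
    - [0.45, -0.25, -0.7, 0]
    - [0.45, -0.25, -0.7, 0]
    - [0.45, -0.25, -0.7, 0]
    - [0.45, -0.25, -0.7, 0]

```text
t: 8.72
ee_pos: [0.194, 0.8767, 0.5734]
orientation: [-165.8, -18.2, 48.0]
wrist_force: [-0.0, 1.0, -1.5]
opening: 0.0216
grip_force: 49.9
```

```bash
python3 st.py
```

```text
8.725 q [ -81.5608   50.5367   64.8414    4.8133  -65.8161  104.7328 -117.7904] p [0.194  0.8767 0.5734] z [ 0.0202  0.3884 -0.9213] want [ 0.0769  0.5684 -0.8192] err deg 12.318398108298506 tilt 22.886846715648613 x [0.6362 0.7059 0.3115] open 0.021611705938874196 F [-0.0442  1.0352 -1.4757]
```

Emit:
jog_arm:
  motion:
    - [0.5, -0.15, -0.7, 0]
    - [0.5, -0.15, -0.7, 0]
    - [0.5, -0.15, -0.7, 0]
    - [0.5, -0.15, -0.7, 0]
    - [0.5, -0.15, -0.7, 0]
    - [0.5, -0.15, -0.7, 0]
    - [0.5, -0.15, -0.7, 0]

```text
t: 9.6
ee_pos: [0.2222, 0.7681, 0.7652]
orientation: [-159.0, -28.5, 44.4]
wrist_force: [0.5, 0.3, -1.6]
opening: 0.0216
grip_force: 49.9
```

```bash
python3 st.py
```

```text
9.6 q [ -78.0331   37.3802   64.6505    4.812   -66.4164  105.9792 -115.4954] p [0.2222 0.7681 0.7652] z [ 0.0674  0.5675 -0.8206] want [ 0.0769  0.5684 -0.8192] err deg 0.5502276378966849 tilt 34.851996855424346 x [0.628  0.615  0.4769] open 0.021555093397384442 F [ 0.4598  0.333  -1.5857]
```

```bash
cat > plan.py <<'E'
import sys
from workcell import observe
import numpy as np
from scipy.spatial.transform import Rotation as Ro
np.set_printoptions(precision=4,suppress=True)
O=np.array([.625,-.0505,.145]);a=np.radians(-7.7);S,L=np.sin(np.radians(35)),np.cos(np.radians(35))
xb=np.array([np.cos(a),np.sin(a),0]);l=np.array([-np.sin(a),np.cos(a),0]);zb=-S*l+[0,0,L];yb=np.cross(zb,xb)
B=np.c_[xb,yb,zb]
def state():
    s=observe();R=Ro.from_euler('xyz',s['orientation'],degrees=True).as_matrix();return s,np.array(s['ee_pos']),R
def turn(R):
    v=R.T@xb;return np.degrees(np.arctan2(v[1],v[0]))
def info():
    s,p,R=state()
    print(round(s['t'],2),'p',p,'TCP in bar mm',1000*B.T@(p-O),'turn units',turn(R)/8,'zerr',np.degrees(np.arccos(R[:,2]@-zb)),'toolx in bar',B.T@R[:,0],'q7',s['q'][6],'F',B.T@s['wrist_force'])
    return s,p,R
E
python3 - <<'E'
from plan import *
s,p,R=info()
T=O+B@[-.13,0,.08]
d=T-p;print('T',T,'d',d,np.linalg.norm(d),'tool units now',R.T@d/.06,'after turn',Ro.from_rotvec([0,0,np.radians(-turn(R))]).as_matrix()@R.T@d/.06)
E
```

```text
9.6 p [0.2222 0.7681 0.7652] TCP in bar mm [-508.8514  976.0333   73.7071] turn units 7.165278919294167 zerr 0.5502276378966849 toolx in bar [ 0.5399  0.8417 -0.0072] q7 -115.49537534247047 F [ 0.4111 -0.5888 -1.5236]
T [ 0.49   -0.0786  0.2105] d [ 0.2678 -0.8466 -0.5547] 1.0470000215320512 tool units now [-10.284   14.0971  -0.1202] after turn [ 6.3133 16.2674 -0.1202]
```

Emit:
jog_arm:
  motion:
    - [-0.3, 0.4, -0.2, 0]
    - [-0.5, 0.7, -0.1, 0]
    - [-0.53, 0.73, 0, 0]
    - [-0.53, 0.73, 0, 0]
    - [-0.53, 0.73, 0, 0]
    - [-0.53, 0.73, 0, 0]
    - [-0.53, 0.73, 0, 0]
    - [-0.53, 0.73, 0, 0]

```text
t: 10.6
ee_pos: [0.3146, 0.4676, 0.5839]
orientation: [-158.4, -28.8, 43.7]
wrist_force: [0.7, 0.1, -2.7]
opening: 0.0216
grip_force: 49.9
```

```bash
python3 -c "
from plan import *
s,p,R=info();print(s['q'])
d=O+B@[-.13,0,.08]-p
for k in (0,.5,1):print(Ro.from_rotvec([0,0,-k*np.radians(turn(R))]).as_matrix()@R.T@d/.06)"
```

```text
10.6 p [0.3146 0.4676 0.5839] TCP in bar mm [-377.0186  638.2815   88.8654] turn units 7.105292322183961 zerr 0.6598738455055123 toolx in bar [0.5469 0.8372 0.0027] q7 -111.12340449920444 F [ 0.7232 -1.3997 -2.2885]
[-126.2792  -19.5694   53.6202   91.1184    8.4752   65.6524 -111.1234]
[-6.6546  9.2658  0.0261]
[-1.4425 11.3162  0.0261]
[ 4.1173 10.6389  0.0261]
```

Emit:
jog_arm:
  motion:
    - [-0.5, 0.7, 0, 0]
    - [-0.5, 0.7, 0, 0]
    - [-0.5, 0.7, 0, 0]
    - [-0.5, 0.7, 0, 0]
    - [-0.5, 0.7, 0, 0]
    - [-0.5, 0.7, 0, 0]
    - [-0.5, 0.7, 0, 0]
    - [-0.5, 0.7, 0, 0]

```text
t: 11.6
ee_pos: [0.421, 0.1364, 0.3607]
orientation: [-158.5, -28.9, 43.5]
wrist_force: [0.5, 0.2, -1.0]
opening: 0.0214
grip_force: 49.9
```

```bash
cat > nx.py <<'E'
from plan import *
x,y,z=map(float,sys.argv[1:4])
s,p,R=info();print(s['q'])
d=O+B@[x,y,z]-p
for k in (0,.5,1):print(Ro.from_rotvec([0,0,-k*np.radians(turn(R))]).as_matrix()@R.T@d/.06)
E
python3 nx.py -.13 0 .08
```

```text
11.6 p [0.421  0.1364 0.3607] TCP in bar mm [-227.2472  253.022    86.0933] turn units 7.0881737833182745 zerr 0.46089206489390155 toolx in bar [0.5489 0.8359 0.0041] q7 -51.70245695934845 F [ 0.5184 -0.3788 -0.9974]
[-86.8214 -24.3782  69.7818 117.5846 -11.2846  56.807  -51.7025]
[-2.6355  3.6702  0.0654]
[-0.5764  4.4815  0.0654]
[1.621  4.2177 0.0654]
```

Emit:
jog_arm:
  motion:
    - [-0.29, 0.41, 0, 0.88]
    - [-0.24, 0.44, 0, 0.88]
    - [-0.18, 0.46, 0, 0.88]
    - [-0.12, 0.48, 0, 0.88]
    - [-0.06, 0.5, 0, 0.88]
    - [0, 0.5, 0, 0.88]
    - [0.06, 0.5, 0, 0.88]
    - [0.12, 0.48, 0, 0.88]

```text
t: 12.6
ee_pos: [0.3939, -0.0198, 0.3004]
orientation: [-147.8, -4.1, -10.3]
wrist_force: [-0.4, 0.2, -1.5]
opening: 0.0215
grip_force: 49.9
```

```bash
python3 nx.py -.13 0 .08
```

```text
12.6 p [ 0.3939 -0.0198  0.3004] TCP in bar mm [-233.0906   88.6923  127.6642] turn units 0.0060407800495377445 zerr 5.638059180538607 toolx in bar [0.9964 0.0051 0.0848] q7 -88.92866576449582 F [-0.3986 -0.7114 -1.3367]
[-69.8494 -25.1269  75.5026 123.0464  -8.9709  57.1925 -88.9287]
[1.6372 1.4384 1.0095]
[1.6378 1.4377 1.0095]
[1.6384 1.437  1.0095]
```

Emit:
jog_arm:
  motion:
    - [0.4, 0.2, 0, 0]
    - [0.4, 0.2, 0, 0]
    - [0.3, 0.2, 0, 0]
    - [0.2, 0.3, 0.2, 0]
    - [0.2, 0.3, 0.3, 0]
    - [0.1, 0.25, 0.3, 0]
    - [0, 0, 0, 0]

```text
t: 13.48
ee_pos: [0.4091, -0.0417, 0.2829]
orientation: [-151.0, -7.9, -12.2]
wrist_force: [-0.4, -0.4, -2.2]
opening: 0.0217
grip_force: 49.9
```

```bash
python3 nx.py -.13 0 .06
```

```text
13.47 p [ 0.4091 -0.0417  0.2829] TCP in bar mm [-215.0821   62.5231  124.5815] turn units -0.011242288169825265 zerr 11.021331712109674 toolx in bar [0.9875 0.0157 0.1571] q7 -90.14529164070224 F [-0.308  -1.6461 -1.5416]
[-69.1289 -25.0928  75.4794 124.6641  -5.1037  51.703  -90.1453]
[1.2148 0.9164 1.3927]
[1.2141 0.9173 1.3927]
[1.2134 0.9183 1.3927]
```

```bash
cat > arm.py <<'E'
import numpy as np, itertools
from scipy.spatial.transform import Rotation as Ro
from scipy.optimize import least_squares
D=[([71.299,24.895,1.432,90.138,-.665,64.973,-4.303],[.13852,-.60896,.24494],[-179.91,.009,12.818]),
([27.18993,33.78373,-8.26889,114.04154,8.53801,32.68529,-64.08127],[.47886,-.24265,.02307],[179.960,-.0397,12.813]),
([-104.10331,18.00493,43.39085,94.20257,-13.6934,74.54714,-155.97947],[.21311,.51033,.32907],[178.846,1.4128,-7.9166]),
([-97.01243,33.29949,25.36917,68.1208,-15.01422,82.90607,-106.66915],[.12631,.70276,.32717],[-179.234,1.763,56.477]),
([-81.4864,66.5394,65.4902,4.8966,-67.4253,102.5973,-117.3648],[.2,.938,.3171],[-172.8,-6.2,50.1]),
([-81.5608,50.5367,64.8414,4.8133,-65.8161,104.7328,-117.7904],[.194,.8767,.5734],[-165.8,-18.2,48.0]),
([-78.0331,37.3802,64.6505,4.812,-66.4164,105.9792,-115.4954],[.2222,.7681,.7652],[-159.,-28.5,44.4]),
([-126.2792,-19.5694,53.6202,91.1184,8.4752,65.6524,-111.1234],[.3146,.4676,.5839],[-158.4,-28.8,43.7]),
([-86.8214,-24.3782,69.7818,117.5846,-11.2846,56.807,-51.7025],[.421,.1364,.3607],[-158.5,-28.9,43.5]),
([-69.8494,-25.1269,75.5026,123.0464,-8.9709,57.1925,-88.9287],[.3939,-.0198,.3004],[-147.8,-4.1,-10.3]),
([-69.1289,-25.0928,75.4794,124.6641,-5.1037,51.703,-90.1453],[.4091,-.0417,.2829],[-151.,-7.9,-12.2])]
AX=[2,1,2,1,2,1,2]
def rm(ax,t):
    c,s=np.cos(t),np.sin(t)
    return np.array([[c,0,s],[0,1,0],[-s,0,c]]) if ax==1 else np.array([[c,-s,0],[s,c,0],[0,0,1]])
# params: phi(7 offsets), link translations before each joint 2..7 and tool
def fk(P,sg,q):
    off=P[:7];tr=P[7:].reshape(7,3);R=np.eye(3);p=np.zeros(3)
    for i in range(7):
        R=R@rm(AX[i],sg[i]*np.radians(q[i])+off[i]);p=p+R@tr[i]
    return p,R
def res(P,sg,P0):
    r=[]
    for q,x,o in D:
        p,R=fk(P,sg,q);Rm=Ro.from_euler('xyz',o,degrees=True).as_matrix()
        r+=list((p-x)*5)+list((R-Rm).ravel())
    return np.array(r+list(.01*(P-P0)))
if __name__=='__main__':
    best=None
    for s1,s3,s5,s7 in itertools.product([1,-1],repeat=4):
      for ph in (0,np.pi/2,np.pi,-np.pi/2):
       for o7 in(0,np.pi/2,np.pi,-np.pi/2):
        sg=[s1,1,s3,1,s5,1,s7];P0=np.zeros(28);P0[0]=ph;P0[6]=o7
        t=P0[7:].reshape(7,3);t[0,2]=.3;t[2,2]=.4;t[4,2]=.4;t[6,2]=.25
        f=least_squares(res,P0,args=(sg,P0),max_nfev=12)
        if best is None or f.cost<best[0]:best=(f.cost,sg,f.x,P0);print(best[0],sg,ph,o7)
    c,sg,P,P0=best
    f=least_squares(res,P,args=(sg,P0));P=f.x
    np.savez('arm.npz',P=P,sg=sg);np.set_printoptions(precision=3,suppress=True)
    print(f.cost,np.degrees(P[:7]),P[7:].reshape(7,3))
    for q,x,o in D:
        p,R=fk(P,sg,q);print(1000*(p-x),np.degrees((Ro.from_matrix(R).inv()*Ro.from_euler('xyz',o,degrees=True)).magnitude()))
E
time python3 arm.py
```

```text
12.373697199357817 [1, 1, 1, 1, 1, 1, 1] 0 0
12.174377468311029 [1, 1, 1, 1, 1, 1, 1] 0 3.141592653589793
12.068855633297504 [1, 1, 1, 1, 1, 1, 1] 0 -1.5707963267948966
9.982978749988144 [1, 1, 1, 1, 1, 1, 1] 1.5707963267948966 0
9.57187783743036 [1, 1, 1, 1, 1, 1, 1] 3.141592653589793 0
9.550519605919323 [1, 1, 1, 1, 1, 1, 1] 3.141592653589793 1.5707963267948966
9.534480358364917 [1, 1, -1, 1, 1, 1, -1] 3.141592653589793 0
9.514925334625381 [1, 1, -1, 1, 1, 1, -1] 3.141592653589793 1.5707963267948966
8.607865788238415 [1, 1, -1, 1, 1, 1, -1] 3.141592653589793 -1.5707963267948966
8.58646598757798 [1, 1, -1, 1, 1, 1, -1] -1.5707963267948966 1.5707963267948966
8.549029659882567 [1, 1, -1, 1, -1, 1, -1] 3.141592653589793 0
8.545543435763864 [1, 1, -1, 1, -1, 1, -1] 3.141592653589793 3.141592653589793
4.486049443485127 [-1, 1, 1, 1, 1, 1, -1] 0 1.5707963267948966
2.351986689004076 [-1, 1, 1, 1, 1, 1, -1] -1.5707963267948966 1.5707963267948966
1.2268369386477298 [-1, 1, 1, 1, -1, 1, -1] 0 -1.5707963267948966
0.3568735567982677 [-1, 1, -1, 1, 1, 1, -1] 0 1.5707963267948966
0.06344507894408
[... 234 characters left out ...]
058 89.933] [[-0.    -0.018  0.272]
 [-0.    -0.018  0.079]
 [-0.    -0.008  0.479]
 [ 0.    -0.008  0.014]
 [-0.001  0.     0.414]
 [-0.     0.     0.051]
 [ 0.    -0.     0.301]]
[ 0.045 -0.183  0.555] 0.06744669337006284
[-0.058  0.124 -0.223] 0.03488586837527118
[ 0.159 -0.118 -0.032] 0.00675236661467148
[ 0.069 -0.06  -0.159] 0.010175745437854423
[-0.061  0.053 -0.037] 0.03465345820188113
[ 0.015 -0.018  0.004] 0.041559007177585115
[-0.007  0.032 -0.017] 0.018562335397078772
[-0.142  0.15  -0.21 ] 0.025570109891892845
[-0.093 -0.058 -0.028] 0.06435403428078017
[ 0.001 -0.043  0.094] 0.07374558526250018
[ 0.036 -0.031  0.051] 0.05297504402053423
real	2m49.366s
user	2m49.426s
sys	0m0.119s
```

```bash
cat > sim.py <<'E'
from arm import *
z=np.load('arm.npz');P=z['P'];sg=list(z['sg'])
LO=np.array([-149.89,-25.12,-72.63,4.76,-75.54,6.69,-157.13]);HI=np.array([149.89,119.58,75.52,147.25,255.54,114.76,157.13])
VM=np.array([127.2,127.2,172.46,172.46,180,180,180])*.7
def jac(q):
    off=P[:7];tr=P[7:].reshape(7,3);R=np.eye(3);p=np.zeros(3);A=[];O=[]
    for i in range(7):
        A.append(sg[i]*R[:,AX[i]]);O.append(p);R=R@rm(AX[i],sg[i]*np.radians(q[i])+off[i]);p=p+R@tr[i]
    return np.array([np.r_[np.cross(a,p-o),a] for a,o in zip(A,O)]).T,p,R
def ik(q,pt,Rt,n=8,lam=1e-4,w=.3,k0=0.,qh=None):
    q=q.copy()
    for _ in range(n):
        J,p,R=jac(q);e=np.r_[pt-p,w*Ro.from_matrix(Rt@R.T).as_rotvec()];J=J.copy();J[3:]*=w
        free=np.ones(7,bool)
        for _ in range(4):
            Jf=J[:,free];Ji=Jf.T@np.linalg.inv(Jf@Jf.T+lam*np.eye(6));dq=np.zeros(7);dq[free]=Ji@e
            if k0:
                g=np.radians(k0*(qh-q));dq[free]+=(np.eye(free.sum())-Ji@Jf)@g[free]
            nq=q+np.degrees(dq);bad=free&((nq<LO)|(nq>HI))
            if not bad.any():break
            free&=~bad
        q=np.clip(q+np.clip(np.degrees(dq),-20,20),LO,HI)
    return q
def run(q,rows,**k):
    q=np.array(q,float)
    for r in rows:
        p,R=fk(P,sg,q)
        pt=p+R@(.06*np.array(r[:3]));Rt=R@rm(2,np.radians(8*r[3]))
        q1=ik(q,pt,Rt,**k);d=q1-q;s=np.max(np.abs(d)/(VM/8));q=q+d/max(1,s)
    return q
E
cat > t.py <<'E'
from sim import *
np.set_printoptions(precision=1,suppress=True)
a=[[-.3,.4,-.2,0],[-.5,.7,-.1,0]]+[[-.53,.73,0,0]]*6
b=[[-.5,.7,0,0]]*8
c=[[-.29,.41,0,.88],[-.24,.44,0,.88],[-.18,.46,0,.88],[-.12,.48,0,.88],[-.06,.5,0,.88],[0,.5,0,.88],[.06,.5,0,.88],[.12,.48,0,.88]]
d=[[.4,.2,0,0],[.4,.2,0,0],[.3,.2,0,0],[.2,.3,.2,0],[.2,.3,.3,0],[.1,.25,.3,0],[0,0,0,0]]
e=[[0,0,-.5,0]]+[[0,0,-.9,.64]]*4+[[0,0,-.9,0],[-.2,-.8,-.3,0],[-.3,-.9,0,0]]+[[-.4,-.9,0,0]]*4+[[-.5,-.86,0,0]]*4+[[-.55,-.8,0,0]]*8
g=[[.5,-.15,-.7,0]]*7
qh=np.array([71.299,24.895,1.432,90.138,-.665,64.973,-4.303]);mid=(LO+HI)/2
for nm,kw in(('plain',{}),('lam1e-3',dict(lam=1e-3)),('home',dict(k0=.05,qh=qh)),('mid',dict(k0=.05,qh=mid))):
    print(nm)
    for i,rows,j in((1,e,2),(5,g,6),(6,a,7),(7,b,8),(8,c,9),(9,d,10)):
        print(run(D[i][0],rows,**kw),np.array(D[j][0]))
E
python3 t.py
```

```text
plain
[-104.8   17.6   45.8   95.6  -14.    74.4 -153.9] [-104.1   18.    43.4   94.2  -13.7   74.5 -156. ]
[ -77.9   35.2   63.6    4.8  -65.6   94.1 -115.6] [ -78.    37.4   64.7    4.8  -66.4  106.  -115.5]
[-125.5  -19.    53.4   90.8    7.8   65.6 -110.9] [-126.3  -19.6   53.6   91.1    8.5   65.7 -111.1]
[-87.9 -25.   70.2 117.5 -10.6  56.7 -52.4] [-86.8 -24.4  69.8 117.6 -11.3  56.8 -51.7]
[-69.4 -24.   75.3 124.8  -5.3  48.6 -90.7] [-69.8 -25.1  75.5 123.   -9.   57.2 -88.9]
[-70.  -25.1  75.5 126.3   2.   43.7 -96. ] [-69.1 -25.1  75.5 124.7  -5.1  51.7 -90.1]
lam1e-3
[-102.8   18.    41.    93.6  -13.    74.5 -157.1] [-104.1   18.    43.4   94.2  -13.7   74.5 -156. ]
[ -77.9   35.2   64.2    4.8  -66.1   94.1 -115.6] [ -78.    37.4   64.7    4.8  -66.4  106.  -115.5]
[-123.8  -17.9   53.3   90.9    6.    65.4 -109.1] [-126.3  -19.6   53.6   91.1    8.5   65.7 -111.1]
[-87.7 -24.7  70.3 117.5 -11.   56.8 -51.9] [-86.8 -24.4  69.8 117.6 -11.3  56.8 -51.7]
[-69.4 -24.   75.3 124.8  -5.3  48.6 -90.7] [-69.8 -25.1  75.5 123.   -9.   57.2 -88.9]
[-70.  -25.1  75.5 126.3   2.   43
[... 495 characters left out ...]
] [-69.8 -25.1  75.5 123.   -9.   57.2 -88.9]
[-69.6 -24.7  75.5 126.3   1.2  43.6 -95.1] [-69.1 -25.1  75.5 124.7  -5.1  51.7 -90.1]
mid
[-107.5   21.8   46.    89.7  -17.    76.4 -156.8] [-104.1   18.    43.4   94.2  -13.7   74.5 -156. ]
[ -77.3   34.3   32.     4.8  -34.5   93.6 -117. ] [ -78.    37.4   64.7    4.8  -66.4  106.  -115.5]
[-30.    0.1 -20.4  82.6 -23.1  66.2 -93.3] [-126.3  -19.6   53.6   91.1    8.5   65.7 -111.1]
[-37.2  -8.7  13.8 107.4 -30.3  65.2 -53.6] [-86.8 -24.4  69.8 117.6 -11.3  56.8 -51.7]
[-69.1 -23.5  75.5 124.8  -6.1  48.6 -89.7] [-69.8 -25.1  75.5 123.   -9.   57.2 -88.9]
[-69.8 -24.9  75.5 126.3   1.7  43.6 -95.6] [-69.1 -25.1  75.5 124.7  -5.1  51.7 -90.1]
```

```bash
nproc; cat > srch.py <<'E'
from sim import *
import time,multiprocessing as mp
O=np.array([.625,-.0505,.145]);a=np.radians(-7.7);S,L=np.sin(np.radians(35)),np.cos(np.radians(35))
xb=np.array([np.cos(a),np.sin(a),0]);l=np.array([-np.sin(a),np.cos(a),0]);zb=-S*l+[0,0,L];B=np.c_[xb,np.cross(zb,xb),zb]
def trn(R):
    v=R.T@xb;return np.degrees(np.arctan2(v[1],v[0]))/8
def go(q,T,turn=None):
    p,R=fk(P,sg,q)
    if turn is None:turn=trn(R)
    n=int(np.ceil(max(np.linalg.norm(T-p)/.05,abs(turn)/.95,1)));rows=[]
    for i in range(n):
        p,R=fk(P,sg,q);d=R.T@(T-p)/(n-i)/.06;d=d/max(1,np.linalg.norm(d)/.95);r=np.round(np.r_[d,turn/n],2);rows.append(r.tolist());q=run(q,[r],n=3)
    return q,rows
def zerr(q):
    p,R=fk(P,sg,q);return np.degrees(np.arccos(np.clip(-R[:,2]@zb,-1,1)))
def ev(seed):
    r=np.random.default_rng(seed);q=np.array(Q0);rows=[];W=[]
    for k in range(r.integers(1,4)):
        az=np.radians(r.uniform(-80,90));rad=r.uniform(.4,.95);T=np.array([rad*np.cos(az),rad*np.sin(az),r.uniform(.3,.75)]);t=r.uniform(-9,9)
        q,x=go(q,T,t);rows+=x;W.append((np.round(T,2).tolist(),round(t,1)))
    q,x=go(q,O+B@[-.13,0,.06]);rows+=x
    pe=np.linalg.norm(fk(P,sg,q)[0]-(O+B@[-.13,0,.06]));z=zerr(q)
    m=np.min(np.minimum(q-LO,HI-q))
    cost=z+pe*300+max(0,10-m)+.08*len(rows)
    return cost,seed,z,pe,m,len(rows),W,q
Q0=[-69.1289,-25.0928,75.4794,124.6641,-5.1037,51.703,-90.1453]
if __name__=='__main__':
    np.set_printoptions(precision=1,suppress=True);t0=time.time();out=[]
    with mp.Pool() as pool:
        for o in pool.imap_unordered(ev,range(100000)):
            out.append(o)
            if time.time()-t0>240:break
        pool.terminate()
    out.sort(key=lambda o:o[0]);print(len(out))
    for o in out[:8]:print(o)
E
OMP_NUM_THREADS=1 python3 srch.py
```

```text
4
6676
(np.float64(3.1998742199115897), 2333, np.float64(0.7297890584149505), np.float64(0.00023361720498879865), np.float64(37.17009634234067), 30, [([0.08, 0.41, 0.46], 5.2), ([0.66, -0.04, 0.35], -6.5)], array([ 24.4,  24. ,  -0.9, 110.1, -37.2,  62.5, -51.6]))
(np.float64(3.752521712189492), 1633, np.float64(1.55556979285286), np.float64(0.0003898397311221064), np.float64(39.028531787432726), 26, [([0.17, 0.49, 0.45], 8.2)], array([ 43.7,  27.3, -25.6, 108.2, -28.4,  58.9, -60.5]))
(np.float64(3.8075474267451628), 1515, np.float64(1.4754739145157358), np.float64(0.00030691170743142273), np.float64(38.2333398295044), 28, [([0.21, 0.54, 0.57], 7.7)], array([ 49.4,  27.9, -33.3, 109. , -25.1,  55.8, -63.7]))
(np.float64(3.843398285796979), 6076, np.float64(0.5190742217533033), np.float64(0.00014774688014558454), np.float64(21.525258184516545), 41, [([0.12, 0.41, 0.71], 8.0), ([0.31, 0.5, 0.38], -1.1), ([0.46, -0.04, 0.58], 4.0)], array([ 60.5,  33.4, -51.1, 107.6, -12. ,  54.1, -76.4]))
(np.float64(3.898351663391479), 735, np.float64(0.8928295074905863), np.float64(0.000418407186336
[... 172 characters left out ...]
float64(1.7270653174738966), np.float64(0.00031202675454116156), np.float64(37.18093458430312), 27, [([0.13, 0.46, 0.35], 7.8), ([0.53, 0.05, 0.34], -4.0)], array([ 43. ,  25.7, -24.4, 110.1, -29.8,  56.5, -59.2]))
(np.float64(4.163011749982804), 1073, np.float64(0.5427535242410267), np.float64(0.00033419408580592406), np.float64(35.28079613359463), 44, [([0.16, 0.71, 0.57], -1.3), ([0.81, -0.01, 0.43], -2.9)], array([ 20.5,  24.3,   5.1, 110.4, -40.3,  64.4, -48.2]))
(np.float64(4.229786694623546), 3176, np.float64(1.1572746560182576), np.float64(0.0003750401286842948), np.float64(19.89405640566531), 37, [([0.05, 0.75, 0.57], -3.8)], array([-14.6,  32.9,  55.6, 113.3, -55.1,  80.6, -29.2]))
```

```bash
OMP_NUM_THREADS=1 python3 - <<'E'
from srch import *
np.set_printoptions(precision=1,suppress=True)
q,rows=go(np.array(Q0),np.array([.17,.49,.45]),8.2);print(rows);print(q,zerr(q))
for j in range(0,len(rows),4):
    k=run(Q0,rows[:j],n=3);print(j,k,fk(P,sg,k)[0]*1000,zerr(k))
q2,r2=go(q,O+B@[-.13,0,.06]);print(q2,zerr(q2),len(r2))
E
```

```text
[[-0.41, -0.66, 0.05, 0.63], [-0.47, -0.62, 0.05, 0.63], [-0.52, -0.58, 0.05, 0.63], [-0.57, -0.53, 0.05, 0.63], [-0.61, -0.48, 0.05, 0.63], [-0.65, -0.42, 0.06, 0.63], [-0.68, -0.36, 0.05, 0.63], [-0.76, -0.35, 0.06, 0.63], [-0.85, -0.35, 0.08, 0.63], [-0.89, -0.32, 0.1, 0.63], [-0.9, -0.27, 0.12, 0.63], [-0.92, -0.19, 0.12, 0.63], [-0.94, -0.09, 0.13, 0.63]]
[  30.7  -23.3  -58.7  114.8  -55.1   63.2 -155.9] 1.3480754744086125
0 [-69.1 -25.1  75.5 124.7  -5.1  51.7 -90.1] [409.1 -41.7 283. ] 11.016782776347773
4 [ -44.2  -21.4   27.9  129.8  -15.7   49.6 -128.3] [335.  122.  335.2] 11.016903184235634
8 [ -17.1  -20.4  -13.3  125.3  -26.4   51.1 -153.9] [277.3 246.3 379.8] 11.410102433232732
12 [  25.3  -23.3  -52.6  116.2  -48.8   61.5 -155.9] [233.7 384.2 414.8] 4.556857659707404
[ 43.5  26.7 -25.1 109.  -29.2  58.  -60.1] 1.3481364141553676 13
```

Emit:
jog_arm:
  motion:
    - [-0.41, -0.66, 0.05, 0.63]
    - [-0.47, -0.62, 0.05, 0.63]
    - [-0.52, -0.58, 0.05, 0.63]
    - [-0.57, -0.53, 0.05, 0.63]
    - [-0.61, -0.48, 0.05, 0.63]
    - [-0.65, -0.42, 0.06, 0.63]
    - [-0.68, -0.36, 0.05, 0.63]
    - [-0.76, -0.35, 0.06, 0.63]

```text
t: 14.48
ee_pos: [0.2733, 0.2594, 0.383]
orientation: [-151.3, 10.0, -44.4]
wrist_force: [-0.3, -0.7, -0.8]
opening: 0.0213
grip_force: 49.9
```

```bash
cat > rp.py <<'E'
# replan from real state: waypoint x y z turn (or goal in bar frame with 'b')
from srch import *
from workcell import observe
np.set_printoptions(precision=1,suppress=True)
s=observe();q=np.array(s['q']);p,R=fk(P,sg,q);print(round(s['t'],2),q,'p',p*1000,'bar mm',1000*B.T@(p-O),'zerr',zerr(q),'turn',trn(R),'F',B.T@s['wrist_force'],s['opening'])
A=[w.split(',') for w in sys.argv[1:]]
E
sed -i '1a import sys' rp.py; cat >> rp.py <<'E'
for w in A:
    v=np.array([float(x) for x in w if x!='b'])
    T=O+B@(v[:3]/1000) if w[0]=='b' else v[:3]
    q,rows=go(q,T,v[3] if len(v)>3 else None);print(rows);p,R=fk(P,sg,q);print('->',q,'bar',1000*B.T@(p-O),'zerr',zerr(q),'toolx in bar',(B.T@R[:,0]).round(3))
E
OMP_NUM_THREADS=1 python3 rp.py .17,.49,.45,3.15 b,-130,0,60
```

```text
14.47 [ -16.1  -20.1  -15.8  124.5  -26.6   51.1 -156.7] p [273.8 259.1 383.2] bar mm [-389.6  349.4   46.1] zerr 11.21888843396098 turn -4.604266402950218 F [-0.3 -1.1 -0.3] 0.0213377463735463
[[-0.68, -0.26, 0.06, 0.52], [-0.75, -0.25, 0.08, 0.52], [-0.84, -0.25, 0.1, 0.52], [-0.91, -0.18, 0.12, 0.52], [-0.94, -0.09, 0.12, 0.52], [-0.94, 0.0, 0.1, 0.52]]
-> [  32.   -23.1  -63.2  113.3  -59.7   63.6 -156.5] bar [-495.3  539.7  -25.9] zerr 5.175274682258368 toolx in bar [ 0.7 -0.7 -0.1]
[[0.76, 0.1, -0.17, -0.43], [0.75, 0.15, -0.17, -0.43], [0.74, 0.19, -0.17, -0.43], [0.72, 0.24, -0.17, -0.43], [0.71, 0.28, -0.17, -0.43], [0.69, 0.32, -0.17, -0.43], [0.67, 0.36, -0.17, -0.43], [0.65, 0.4, -0.17, -0.43], [0.62, 0.44, -0.17, -0.43], [0.6, 0.48, -0.18, -0.43], [0.56, 0.52, -0.17, -0.43], [0.53, 0.55, -0.18, -0.43], [0.5, 0.58, -0.17, -0.43], [0.47, 0.6, -0.18, -0.43]]
-> [ 45.8  30.2 -28.  105.9 -27.1  62.2 -61. ] bar [-129.9    0.2   60.3] zerr 5.175292483947059 toolx in bar [ 1.   0.  -0.1]
```

```bash
cat > loc.py <<'E'
import srch
from srch import *
from workcell import observe
srch.Q0=np.array(observe()['q'])
def ev2(seed):
    r=np.random.default_rng(seed);q=srch.Q0.copy()
    T=np.array([r.uniform(.05,.35),r.uniform(.3,.65),r.uniform(.35,.6)]);t=r.uniform(0,7)
    q,x=go(q,T,t);n1=len(x);q,x2=go(q,O+B@[-.13,0,.06])
    m=np.min(np.minimum(q-LO,HI-q));pe=np.linalg.norm(fk(P,sg,q)[0]-(O+B@[-.13,0,.06]))
    z=zerr(q);return z+300*pe+max(0,15-m)+.08*(n1+len(x2)),T.round(3).tolist(),round(t,2),z,m,n1,len(x2),q
if __name__=='__main__':
    np.set_printoptions(precision=1,suppress=True)
    with mp.Pool() as pool:out=pool.map(ev2,range(800))
    out.sort(key=lambda o:o[0])
    for o in out[:5]:print(o)
    q,rows=go(srch.Q0,np.array(out[0][1]),out[0][2]);print(rows)
E
OMP_NUM_THREADS=1 python3 loc.py
```

```text
(np.float64(2.1570599618509707), [0.22, 0.303, 0.377], 5.25, np.float64(0.7491761145879449), np.float64(38.776428803353696), 6, 10, array([ 44.1,  27. , -26.4, 108.5, -27.6,  58.2, -61.1]))
(np.float64(2.2992263738430774), [0.234, 0.381, 0.535], 4.71, np.float64(0.8456944884990498), np.float64(38.27249667210373), 5, 12, array([ 47. ,  27. , -30.9, 109. , -25.1,  56.1, -63.9]))
(np.float64(2.365518883633869), [0.143, 0.467, 0.419], 1.82, np.float64(0.8488810243560901), np.float64(38.580846243067924), 5, 13, array([ 36. ,  25.6, -15.8, 108.7, -31.8,  60.6, -57. ]))
(np.float64(2.391774851271872), [0.226, 0.379, 0.571], 4.46, np.float64(0.9032500829217485), np.float64(38.760988935619764), 5, 12, array([ 46.1,  27. , -30.3, 108.5, -24.4,  56.7, -64.5]))
(np.float64(2.449057223241906), [0.216, 0.465, 0.599], 1.22, np.float64(0.579718765294416), np.float64(38.72981452953121), 7, 15, array([ 47.3,  27.4, -31.7, 108.5, -24.1,  56.5, -65.3]))
[[-0.19, 0.04, 0.04, 0.88], [-0.19, 0.06, 0.04, 0.88], [-0.2, 0.08, 0.05, 0.88], [-0.22, 0.13, 0.03, 0.88], [-0.26, 0.2, 0.0, 0.88], [-0.41, 0.35, -0.06, 0.88]]
```

Emit:
jog_arm:
  motion:
    - [-0.19, 0.04, 0.04, 0.88]
    - [-0.19, 0.06, 0.04, 0.88]
    - [-0.2, 0.08, 0.05, 0.88]
    - [-0.22, 0.13, 0.03, 0.88]
    - [-0.26, 0.2, 0, 0.88]
    - [-0.41, 0.35, -0.06, 0.88]

```text
t: 15.22
ee_pos: [0.262, 0.2803, 0.3474]
orientation: [-163.8, 28.9, -77.6]
wrist_force: [-1.1, -0.2, -1.6]
opening: 0.0214
grip_force: 49.9
```

```bash
OMP_NUM_THREADS=1 python3 rp.py b,-130,0,60 b,-60,0,20
```

```text
15.22 [  40.   -25.1  -48.3  127.4  -54.5   64.7 -157.1] p [262.3 279.6 347.9] bar mm [-403.7  344.5    6.4] zerr 6.476716692688755 turn -9.054234379152872 F [-1.1 -1.2 -1.1] 0.021441379292026917
[[0.69, -0.26, -0.02, -0.91], [0.72, -0.18, -0.02, -0.91], [0.73, -0.08, -0.01, -0.91], [0.74, 0.01, -0.02, -0.91], [0.73, 0.1, -0.01, -0.91], [0.71, 0.2, -0.02, -0.91], [0.68, 0.29, -0.01, -0.91], [0.64, 0.37, -0.02, -0.91], [0.59, 0.45, -0.01, -0.91], [0.53, 0.51, -0.02, -0.91]]
-> [ 48.1  23.8 -31.6 113.2 -27.6  49.7 -61.6] bar [-130.     0.1   60.1] zerr 6.4767363337453165 toolx in bar [1.  0.  0.1]
[[0.55, -0.01, 0.39, 0.02], [0.54, -0.01, 0.4, 0.02]]
-> [ 41.1  30.9 -30.1 107.1 -25.2  46.1 -66.6] bar [-60.1  -0.2  19.7] zerr 6.47674168452973 toolx in bar [1.  0.  0.1]
```

```bash
OMP_NUM_THREADS=1 python3 - <<'E'
import re
s=open('loc.py').read().replace('r.uniform(0,7)','r.uniform(-7,4)').replace('range(800)','range(1200)')
open('loc2.py','w').write(s)
E
OMP_NUM_THREADS=1 python3 loc2.py
```

```text
(np.float64(1.8717028895926588), [0.186, 0.327, 0.426], -2.52, np.float64(0.6630139075149583), np.float64(36.36904615459089), 3, 11, array([ 22.9,  23.7,   1.6, 110.9, -39.1,  62.5, -49.9]))
(np.float64(1.8910266930497839), [0.174, 0.344, 0.478], -3.73, np.float64(0.5993102727649424), np.float64(34.79851413351832), 4, 12, array([ 17.3,  23.8,   8.6, 110.9, -40.7,  64.3, -47.2]))
(np.float64(2.353766499510609), [0.161, 0.438, 0.551], -4.81, np.float64(0.628454700949174), np.float64(37.04047499437475), 6, 14, array([ 26.6,  24.3,  -2.8, 110.2, -37.8,  62.4, -50.8]))
(np.float64(2.4462664039500157), [0.097, 0.462, 0.449], -5.76, np.float64(0.6353950512205404), np.float64(32.524328111962575), 7, 15, array([ 14.2,  24.6,  13.6, 110.9, -43. ,  66.6, -45.2]))
(np.float64(2.459825275841399), [0.089, 0.475, 0.5], -6.68, np.float64(0.5839756699173047), np.float64(30.97395029469294), 8, 15, array([ 10.8,  24.3,  18. , 111.9, -44.6,  66.7, -43.4]))
[[-0.51, 0.28, -0.3, -0.84], [-0.59, 0.25, -0.31, -0.84], [-0.73, 0.26, -0.33, -0.84]]
```

Emit:
jog_arm:
  motion:
    - [-0.51, 0.28, -0.3, -0.84]
    - [-0.59, 0.25, -0.31, -0.84]
    - [-0.73, 0.26, -0.33, -0.84]

```text
t: 15.6
ee_pos: [0.2148, 0.3246, 0.4116]
orientation: [-154.9, 23.3, -54.1]
wrist_force: [1.1, 0.9, -1.4]
opening: 0.0218
grip_force: 49.9
```

```bash
OMP_NUM_THREADS=1 python3 rp.py b,-130,0,60 b,-60,0,20;OMP_NUM_THREADS=1 python3 loc2.py
```

```text
15.6 [  13.8  -25.1  -37.2  121.2  -46.8   64.  -157.1] p [215.3 324.1 412.1] bar mm [-456.2  412.3   37.4] zerr 3.7363991620390378 turn -6.334549418484824 F [ 0.9  0.1 -1.7] 0.021834812642192846
[[0.8, 0.01, 0.01, -0.58], [0.79, 0.08, 0.01, -0.58], [0.78, 0.14, 0.01, -0.58], [0.77, 0.21, 0.01, -0.58], [0.75, 0.27, 0.01, -0.58], [0.73, 0.33, 0.01, -0.58], [0.7, 0.38, 0.01, -0.58], [0.67, 0.44, 0.01, -0.58], [0.63, 0.49, 0.01, -0.58], [0.58, 0.54, 0.01, -0.58], [0.54, 0.59, 0.01, -0.58]]
-> [ 25.2  22.   -1.5 113.  -39.4  58.4 -49.4] bar [-130.1   -0.2   60.3] zerr 3.7364155242945283 toolx in bar [1.  0.  0.1]
[[0.56, -0.01, 0.37, 0.02], [0.56, -0.0, 0.37, 0.02]]
-> [ 21.6  29.1  -2.4 106.6 -40.6  55.7 -52.3] bar [-60.3  -0.2  20. ] zerr 3.7364200386493684 toolx in bar [1.  0.  0.1]
(np.float64(1.6502434994694168), [0.16, 0.37, 0.372], 0.19, np.float64(0.4550852250800402), np.float64(37.28073579419609), 2, 12, array([ 27. ,  24.4,  -3.6, 110. , -37.2,  62.4, -51.8]))
(np.float64(1.718961099516729), [0.151, 0.341, 0.369], -0.51, np.float64(0.5043826846779351), np.float64(33.70583604869565), 2, 12, array([ 15.5,  23.9,  11.2, 111.2, -41.8,  64.9, -46.9]))
(np.float64(1.8618422345415997), [0.104, 0.454, 0.359], -1.78, np.float64(0.3342285057129921), np.float64(36.254395729461855), 4, 14, array([ 22.7,  24.1,   2.1, 110.5, -39.3,  63.3, -49.4]))
(np.float64(1.939409954884669), [0.116, 0.488, 0.44], -2.77, np.float64(0.3165173893642198), np.float64(36.697746938071376), 4, 15, array([ 24.1,  23.9,   0.1, 110.6, -38.4,  62.6, -50.6]))
(np.float64(1.9957317054896295), [0.126, 0.413, 0.42], -1.89, np.float64(0.6846465159233773), np.float64(34.91457838552597), 3, 13, array([ 17.4,  24.4,   8.7, 110.3, -40.6,  65.4, -48. ]))
[[-0.4, 0.36, 0.42, 0.1], [-0.48, 0.43, 0.39, 0.1]]
```

Emit:
jog_arm:
  motion:
    - [-0.4, 0.36, 0.42, 0.1]
    - [-0.48, 0.43, 0.39, 0.1]
    - [0, 0, 0, 0]

```text
t: 15.98
ee_pos: [0.1789, 0.3691, 0.3565]
orientation: [-155.8, 25.3, -54.1]
wrist_force: [-0.5, -0.3, -1.3]
opening: 0.0215
grip_force: 49.9
```

```bash
OMP_NUM_THREADS=1 python3 rp.py b,-130,0,60 b,-60,0,20
```

```text
15.97 [  15.3  -25.1  -47.8  127.   -53.9   55.9 -157.1] p [179.6 368.6 357. ] bar mm [-497.6  412.9  -30.3] zerr 1.7012326914648586 turn -6.431643982470359 F [-0.4 -1.  -0.9] 0.02152917173446513
[[0.77, -0.04, -0.11, -0.54], [0.77, 0.01, -0.11, -0.54], [0.77, 0.07, -0.1, -0.54], [0.76, 0.13, -0.11, -0.54], [0.75, 0.19, -0.1, -0.54], [0.73, 0.24, -0.11, -0.54], [0.71, 0.3, -0.1, -0.54], [0.69, 0.35, -0.11, -0.54], [0.66, 0.4, -0.1, -0.54], [0.62, 0.45, -0.11, -0.54], [0.59, 0.49, -0.1, -0.54], [0.55, 0.54, -0.11, -0.54]]
-> [ 29.7  23.4  -7.3 111.1 -36.4  59.5 -52.2] bar [-130.2    0.    60.1] zerr 1.701249171204364 toolx in bar [1. 0. 0.]
[[0.58, 0.0, 0.35, 0.02], [0.57, 0.0, 0.35, 0.02]]
-> [ 25.6  30.4  -7.8 104.6 -36.9  56.8 -55.6] bar [-60.    0.   20.1] zerr 1.701253628598783 toolx in bar [1. 0. 0.]
```

Emit:
jog_arm:
  motion:
    - [0.77, -0.04, -0.13, -0.54]
    - [0.77, 0.01, -0.13, -0.54]
    - [0.77, 0.07, -0.13, -0.54]
    - [0.76, 0.13, -0.13, -0.54]
    - [0.75, 0.19, -0.12, -0.54]
    - [0.73, 0.24, -0.11, -0.54]
    - [0.71, 0.3, -0.1, -0.54]
    - [0.69, 0.35, -0.1, -0.54]

```text
t: 16.98
ee_pos: [0.3899, 0.0714, 0.2545]
orientation: [-146.2, 8.0, -22.7]
wrist_force: [0.7, 0.5, -0.5]
opening: 0.0214
grip_force: 49.9
```

```bash
OMP_NUM_THREADS=1 python3 rp.py b,-130,0,60
```

```text
16.98 [ 20.7   5.7 -10.1 125.8 -41.7  56.4 -78.4] p [390.1  70.9 254.6] bar mm [-249.1  135.6   38.8] zerr 1.9774960832618367 turn -2.113635060309255 F [ 0.6  0.2 -0.8] 0.02138674767870578
[[0.64, 0.4, -0.07, -0.53], [0.61, 0.44, -0.07, -0.53], [0.58, 0.49, -0.06, -0.53], [0.54, 0.52, -0.07, -0.53]]
-> [ 29.   23.3  -6.2 111.4 -37.1  59.5 -51.8] bar [-129.8    0.2   60.1] zerr 1.977507808529069 toolx in bar [1. 0. 0.]
```

Emit:
jog_arm:
  motion:
    - [0.64, 0.4, -0.12, -0.53]
    - [0.61, 0.44, -0.1, -0.53]
    - [0.58, 0.49, -0.05, -0.53]
    - [0.54, 0.52, 0, -0.53]
    - [0, 0, 0, 0]
    - [0, 0, 0, 0]

```text
t: 17.73
ee_pos: [0.4896, -0.0645, 0.194]
orientation: [-145.4, -1.4, -8.8]
wrist_force: [0.2, 0.1, -1.3]
opening: 0.0218
grip_force: 49.9
```

```bash
OMP_NUM_THREADS=1 python3 - <<'E'
from srch import *
from h import proj
from workcell import observe,camera
import cv2
np.set_printoptions(precision=2,suppress=True)
ims={}
for n in('side','top'):ims[n]=camera(n)['img']
s=observe();q=s['q'];p,R=fk(P,sg,np.array(q));p=np.array(s['ee_pos']);print(s['t'],'bar',1000*B.T@(p-O),'zerr',zerr(q),'turn',trn(R),'toolx',B.T@R[:,0],'F',B.T@s['wrist_force'])
tip=p+R@[.1404,0,.012];gr=p+R@[-.0046,0,.012]
cr={'side':(210,160,5),'top':(260,140,5)}
for n,(u,v,k) in cr.items():
    im=cv2.convertScaleAbs(cv2.resize(ims[n][v:v+120,u:u+150],None,fx=k,fy=k,interpolation=cv2.INTER_CUBIC),alpha=1.3)
    for nm,X,c in(('tip',tip,(0,0,255)),('grip',gr,(0,255,0)),('bar',O,(255,0,255))):
        a=(proj(n,X)-[u,v])*k;print(n,nm,a)
    cv2.imwrite(f'pics/{n}1.png',im)
E
```

```text
17.825 bar [-132.67    2.84   58.51] zerr 1.8682060723548015 turn -0.007465949371985875 toolx [ 1.   -0.    0.03] F [-0.15 -0.65 -1.21]
side tip [313.3 210. ]
side grip [552.54 350.22]
side bar [293.64 317.15]
top tip [259.34 234.84]
top grip [225.5  501.49]
top bar [210.85 260.25]
```

View pics/side1.png

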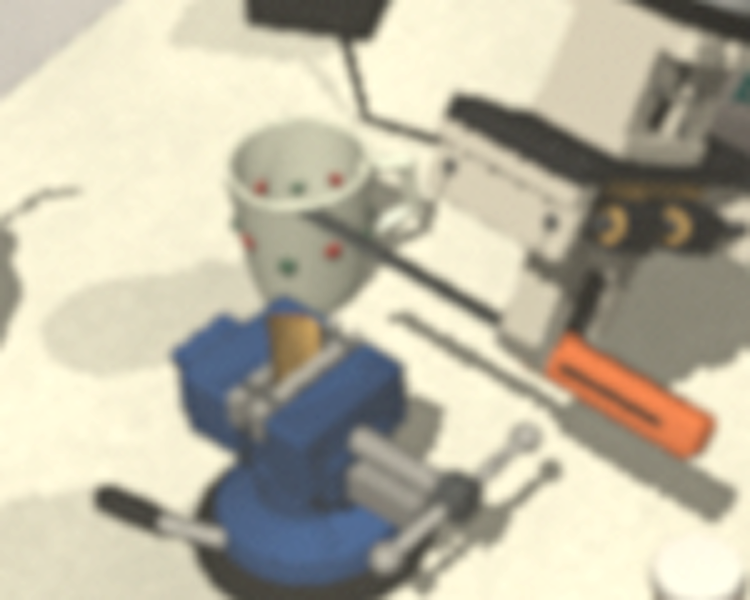

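View pics/top1.png

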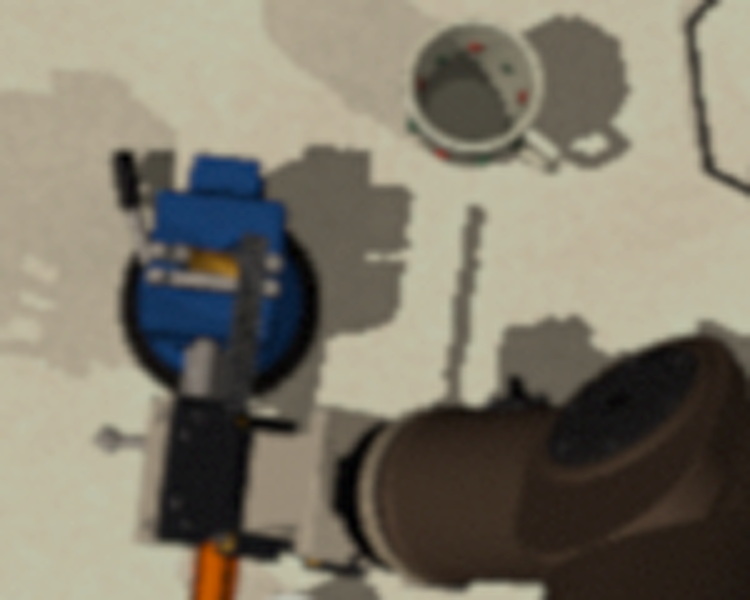

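The tip is seen at crop side (312,215) and top (254,238). Both are within 1 px of the prediction, so the grasp model and tilt hold.

Emit:
jog_arm:
  motion:
    - [0.13, 0.02, 0.3, 0]
    - [0.13, 0.02, 0.3, 0]
    - [0, 0, 0.05, 0]
    - [0, 0, 0.03, 0]
    - [0, 0, 0, 0]
  force: 60

```text
t: 18.45
ee_pos: [0.5091, -0.0458, 0.1596]
orientation: [-145.4, -1.5, -8.8]
wrist_force: [0.1, 0.6, -2.1]
opening: 0.0214
grip_force: 59.9
```

```bash
cat > i.py <<'E'
from srch import *
from workcell import observe
np.set_printoptions(precision=2,suppress=True)
s=observe();q=np.array(s['q']);p,R=fk(P,sg,q);p=np.array(s['ee_pos']);print(s['t'],'bar',1000*B.T@(p-O),'zerr',zerr(q),'turn',trn(R),'toolx',B.T@R[:,0],'F',B.T@s['wrist_force'],'M',B.T@s['ft_torque'])
E
python3 i.py
```

```text
18.45 bar [-115.49   -0.58   18.22] zerr 1.8812276389764144 turn -0.011278961112290944 toolx [ 1.   -0.    0.03] F [ 0.04 -0.69 -2.04] M [-0.81  0.07 -0.07]
```

Emit:
jog_arm:
  motion:
    - [0, 0, 0.03, 0]
    - [0, 0, 0.03, 0]
    - [0, 0, 0, 0]

```text
t: 18.82
ee_pos: [0.5095, -0.0437, 0.1566]
orientation: [-145.4, -1.5, -8.8]
wrist_force: [1.0, -0.2, -1.5]
opening: 0.0218
grip_force: 59.9
```

```bash
python3 i.py
```

```text
18.825 bar [-115.38   -0.5    14.47] zerr 1.8747942797754125 turn -0.010531877168388094 toolx [ 1.   -0.    0.03] F [ 1.02 -0.87 -1.18] M [-0.83  0.09 -0.07]
```

Emit:
jog_arm:
  motion:
    - [0, 0, 0.02, 0]
    - [0, 0, 0, 0]

```text
t: 19.08
ee_pos: [0.5097, -0.043, 0.1556]
orientation: [-145.4, -1.5, -8.8]
wrist_force: [0.6, 0.4, -2.3]
opening: 0.0214
grip_force: 59.9
```

```bash
python3 i.py
```

```text
19.075 bar [-115.31   -0.5    13.23] zerr 1.8713910985940883 turn -0.009681217593098644 toolx [ 1.   -0.    0.03] F [ 0.57 -0.96 -2.17] M [-0.79  0.1  -0.08]
```

Emit:
jog_arm:
  motion:
    - [0, 0, 0.02, 0]
    - [0, 0, 0, 0]

```text
t: 19.32
ee_pos: [0.5098, -0.0423, 0.1545]
orientation: [-145.4, -1.5, -8.8]
wrist_force: [0.3, -0.0, -1.3]
opening: 0.0212
grip_force: 59.9
```

```bash
python3 i.py
```

```text
19.325 bar [-115.27   -0.51   12.  ] zerr 1.8710131878277223 turn -0.009998340445279573 toolx [ 1.   -0.    0.03] F [ 0.35 -0.73 -1.07] M [-0.82  0.04 -0.04]
```

Emit:
jog_arm:
  motion:
    - [0, 0, 0.02, 0]
    - [0, 0, 0, 0]

```text
t: 19.58
ee_pos: [0.51, -0.0417, 0.1536]
orientation: [-145.4, -1.5, -8.8]
wrist_force: [-0.0, -0.6, -1.3]
opening: 0.0213
grip_force: 59.9
```

```bash
python3 i.py
```

```text
19.575 bar [-115.12   -0.56   10.9 ] zerr 1.8873429761977618 turn -0.010253169798874449 toolx [ 1.   -0.    0.03] F [ 0.03 -1.19 -0.7 ] M [-0.78 -0.06 -0.03]
```

Emit:
jog_arm:
  motion:
    - [0, 0, 0.02, 0]
    - [0, 0, 0, 0]

```text
t: 19.82
ee_pos: [0.5103, -0.0412, 0.1527]
orientation: [-145.4, -1.5, -8.8]
wrist_force: [-1.2, -1.1, 0.9]
opening: 0.0212
grip_force: 59.9
```

```bash
python3 i.py
```

```text
19.825 bar [-114.91   -0.63    9.88] zerr 1.9110519115021285 turn -0.01038744353298854 toolx [ 1.   -0.    0.03] F [-1.01 -0.52  1.45] M [-0.77 -0.1  -0.03]
```

Emit:
jog_arm:
  motion:
    - [0, 0, 0.02, 0]
    - [0, 0, 0, 0]

```text
t: 20.08
ee_pos: [0.5105, -0.0407, 0.1518]
orientation: [-145.4, -1.5, -8.8]
wrist_force: [-1.4, -2.0, 2.9]
opening: 0.0214
grip_force: 59.9
```

```bash
python3 i.py
```

```text
20.075 bar [-114.77   -0.69    8.82] zerr 1.932701052683214 turn -0.010338758578614986 toolx [ 1.   -0.    0.03] F [-1.13 -0.14  3.6 ] M [-0.73 -0.29 -0.04]
```

Emit:
jog_arm:
  motion:
    - [0.1, 0, 0, 0]
    - [0.15, 0, 0, 0]
    - [0.15, 0, 0, 0]
    - [0.15, 0, 0, 0]
    - [0.15, 0, 0, 0]
    - [0.15, 0, 0, 0]
    - [0, 0, 0, 0]

```text
t: 20.95
ee_pos: [0.5616, -0.0488, 0.1531]
orientation: [-145.4, -1.5, -8.8]
wrist_force: [-3.1, -4.5, 5.4]
opening: 0.0215
grip_force: 60.0
```

```bash
python3 i.py
```

```text
20.95 bar [-63.03  -0.97  10.52] zerr 1.9321173805798428 turn -0.009750856380231415 toolx [ 1.   -0.    0.03] F [-2.46 -0.93  7.19] M [-0.83  0.14 -0.05]
```

Emit:
jog_arm:
  motion:
    - [0.03, 0, -0.1, 0]
    - [0.01, 0, -0.2, 0]
    - [0, 0, -0.15, 0]
    - [0, 0, 0, 0]
    - [0, 0, 0, 0]

```text
t: 21.58
ee_pos: [0.56, -0.0634, 0.1752]
orientation: [-145.4, -1.5, -8.8]
wrist_force: [0.2, -1.3, -2.1]
opening: 0.0221
grip_force: 60.0
```

```bash
python3 i.py
```

```text
21.575 bar [-62.71  -0.26  37.07] zerr 1.8704999595178635 turn -0.00894081925108258 toolx [ 1.   -0.    0.03] F [ 0.42 -2.27 -1.01] M [-0.82  0.01 -0.  ]
```

Emit:
jog_arm:
  motion:
    - [-0.15, 0, 0, 0]
    - [-0.25, 0, 0, 0]
    - [-0.25, 0, 0, 0]
    - [-0.24, 0, 0, 0]
    - [0, 0, 0, 0]
    - [0, 0, 0.2, 0]
    - [0, 0, 0.13, 0]
    - [0, 0, 0, 0]

```text
t: 22.58
ee_pos: [0.5093, -0.0435, 0.1568]
orientation: [-145.4, -1.4, -8.7]
wrist_force: [0.1, 0.1, -1.6]
opening: 0.0217
grip_force: 60.0
```

```bash
python3 i.py
```

```text
22.575 bar [-115.63   -0.25   14.57] zerr 1.7673811040381529 turn -0.008691284554626755 toolx [ 1.   -0.    0.03] F [ 0.12 -0.84 -1.42] M [-0.86  0.09 -0.07]
```

Emit:
jog_arm:
  motion:
    - [0, 0, 0.04, 0]
    - [0, 0, 0.03, 0]
    - [0, 0, 0.02, 0]
    - [0, 0, 0, 0]

```text
t: 23.08
ee_pos: [0.51, -0.0414, 0.1531]
orientation: [-145.4, -1.5, -8.8]
wrist_force: [-1.1, 0.0, -1.3]
opening: 0.0215
grip_force: 60.0
```

```bash
python3 i.py
```

```text
23.075 bar [-115.15   -0.55   10.32] zerr 1.8822015685705897 turn -0.010215847926917402 toolx [ 1.   -0.    0.03] F [-1.06 -0.86 -1.02] M [-0.83  0.05 -0.07]
```

Emit:
jog_arm:
  motion:
    - [0, 0, 0.03, 0]
    - [0, 0, 0, 0]
    - [0, 0, 0, 0]

```text
t: 23.45
ee_pos: [0.5104, -0.0406, 0.1518]
orientation: [-145.4, -1.5, -8.8]
wrist_force: [0.2, -1.8, 0.2]
opening: 0.0215
grip_force: 60.0
```

```bash
python3 i.py
```

```text
23.45 bar [-114.92   -0.65    8.71] zerr 1.9069107712891518 turn -0.01011007487880835 toolx [ 1.   -0.    0.03] F [ 0.4  -1.33  1.17] M [-0.77 -0.14  0.  ]
```

Emit:
jog_arm:
  motion:
    - [0, 0, 0.012, 0]
    - [0, 0, 0, 0]
    - [0.12, 0, 0, 0]
    - [0.18, 0, 0, 0]
    - [0.18, 0, 0, 0]
    - [0.18, 0, 0, 0]
    - [0.17, 0, 0, 0]
    - [0.02, 0, 0, 0]

```text
t: 24.45
ee_pos: [0.5618, -0.0484, 0.1525]
orientation: [-145.4, -1.5, -8.8]
wrist_force: [-6.2, -5.1, 5.8]
opening: 0.0216
grip_force: 60.0
```

```bash
python3 i.py
```

```text
24.45 bar [-62.95  -0.91   9.76] zerr 1.9089665000957103 turn -0.008634275394443476 toolx [ 1.   -0.    0.03] F [-5.46 -1.5   8.11] M [-0.82  0.55 -0.03]
```

Emit:
jog_arm:
  motion:
    - [0.04, 0, -0.1, 0]
    - [0.01, 0, -0.2, 0]
    - [0, 0, -0.15, 0]
    - [0, 0, 0, 0]
    - [0, 0, 0, 0]

```text
t: 25.08
ee_pos: [0.5606, -0.0631, 0.1746]
orientation: [-145.4, -1.5, -8.8]
wrist_force: [0.5, -0.0, -0.7]
opening: 0.0218
grip_force: 60.0
```

Emit:
jog_arm:
  motion:
    - [-0.15, 0, 0, 0]
    - [-0.25, 0, 0, 0]
    - [-0.25, 0, 0, 0]
    - [-0.25, 0, 0, 0]
    - [0, 0, 0, 0]
    - [0, 0, 0.2, 0]
    - [0, 0, 0.13, 0]
    - [0, 0, 0, 0]

```text
t: 26.08
ee_pos: [0.5093, -0.0431, 0.1562]
orientation: [-145.4, -1.4, -8.7]
wrist_force: [0.3, -0.2, -1.9]
opening: 0.0214
grip_force: 60.0
```

```bash
python3 i.py
```

```text
26.075 bar [-115.61   -0.26   13.85] zerr 1.7674956591148876 turn -0.009236188099359503 toolx [ 1.   -0.    0.03] F [ 0.32 -1.2  -1.42] M [-0.83  0.12 -0.05]
```

Emit:
jog_arm:
  motion:
    - [0, 0, 0.04, 0]
    - [0, 0, 0.04, 0]
    - [0, 0, 0.03, 0]
    - [0, 0, 0.015, 0]
    - [0, 0, 0, 0]
    - [0, 0, 0, 0]

```text
t: 26.82
ee_pos: [0.5105, -0.04, 0.151]
orientation: [-145.4, -1.5, -8.8]
wrist_force: [-0.5, -0.5, 0.3]
opening: 0.0215
grip_force: 60.0
```

```bash
python3 i.py
```

```text
26.825 bar [-114.9    -0.63    7.74] zerr 1.9113617906393996 turn -0.010265106311128659 toolx [ 1.   -0.    0.03] F [-0.45 -0.31  0.61] M [-0.86 -0.07 -0.08]
```

Emit:
jog_arm:
  motion:
    - [0, 0, 0.025, 0]
    - [0, 0, 0, 0]
    - [0.12, 0, 0, 0]
    - [0.18, 0, 0, 0]
    - [0.18, 0, 0, 0]
    - [0.18, 0, 0, 0]
    - [0.17, 0, 0, 0]
    - [0.02, 0, 0, 0]

```text
t: 27.82
ee_pos: [0.5614, -0.0474, 0.1509]
orientation: [-145.4, -1.5, -8.8]
wrist_force: [-6.3, -5.4, 7.2]
opening: 0.0221
grip_force: 60.0
```

```bash
python3 i.py
```

```text
27.825 bar [-63.47  -1.1    7.97] zerr 1.8816781304378358 turn -0.011851210259459032 toolx [ 1.   -0.    0.03] F [-5.57 -0.93  9.41] M [-0.81  0.56 -0.04]
```

Emit:
jog_arm:
  motion:
    - [0.04, 0, -0.1, 0]
    - [0.01, 0, -0.2, 0]
    - [0, 0, -0.4, 0]
    - [0, 0, -0.6, 0]
    - [0, -0.4, -0.6, 0]

```text
t: 28.45
ee_pos: [0.5536, -0.0934, 0.2587]
orientation: [-145.5, -1.3, -8.9]
wrist_force: [0.4, 0.6, -0.8]
opening: 0.0213
grip_force: 60.0
```

```bash
OMP_NUM_THREADS=1 python3 rp.py .52,.12,.27,0 .5115,.265,.15,0 .5115,.265,.06,0
```

```text
28.45 [ 27.   24.5  -4.1  98.2 -34.4  69.5 -59.4] p [553.5 -93.7 258.7] bar mm [-65.   22.3 123.2] zerr 1.8793526397959546 turn -0.0336530886364634 F [ 0.3  0.  -1.1] 0.021312676413461063
[[-0.22, -0.59, 0.35, 0.0], [-0.22, -0.59, 0.35, 0.0], [-0.22, -0.59, 0.36, 0.0], [-0.22, -0.59, 0.35, 0.0], [-0.22, -0.59, 0.36, 0.0]]
-> [ 11.8  15.2 -11.3 110.9 -39.2  54.7 -74.1] bar [-126.8  198.7   13.5] zerr 1.8793635216782645 toolx in bar [ 1. -0.  0.]
[[-0.14, -0.2, 0.74, 0.0], [-0.14, -0.21, 0.75, 0.0], [-0.14, -0.2, 0.74, 0.0], [-0.14, -0.21, 0.75, 0.0]]
-> [  0.6  25.  -19.9 118.8 -49.2  29.9 -73.1] bar [-154.5  246.5 -166.7] zerr 1.879365699577431 toolx in bar [ 1. -0.  0.]
[[-0.02, 0.43, 0.62, 0.0], [-0.02, 0.42, 0.61, 0.0]]
-> [  5.9  35.8 -27.7 121.5 -57.3  17.9 -59.6] bar [-154.8  194.9 -240.1] zerr 1.8793084935072468 toolx in bar [ 1. -0.  0.]
```

Emit:
jog_arm:
  motion:
    - [-0.22, -0.59, 0.35, 0]
    - [-0.22, -0.59, 0.35, 0]
    - [-0.22, -0.59, 0.35, 0]
    - [-0.22, -0.59, 0.35, 0]
    - [-0.22, -0.59, 0.35, 0]
    - [-0.14, -0.2, 0.74, 0]
    - [-0.14, -0.2, 0.74, 0]
    - [-0.14, -0.2, 0.74, 0]

```text
t: 29.45
ee_pos: [0.5135, 0.2304, 0.1808]
orientation: [-145.4, -1.5, -8.8]
wrist_force: [0.5, 0.7, -1.5]
opening: 0.0215
grip_force: 60.0
```

```bash
OMP_NUM_THREADS=1 python3 rp.py .5115,.265,.10,0 .5115,.265,.043,0
```

```text
29.45 [  3.3  21.7 -17.5 117.7 -46.2  36.  -73.7] p [514.1 229.5 180.6] bar mm [-147.4  235.5 -121.5] zerr 1.9361239711748495 turn -0.006781632544938311 F [ 0.4 -0.3 -1.6] 0.021455875983262776
[[-0.08, 0.14, 0.72, 0.0], [-0.09, 0.14, 0.71, 0.0]]
-> [  3.1  30.5 -23.6 120.7 -54.1  23.4 -65.2] bar [-154.8  218.1 -207.4] zerr 1.9360910545985608 toolx in bar [ 1. -0.  0.]
[[-0.01, 0.27, 0.39, 0.0], [-0.01, 0.27, 0.39, 0.0]]
-> [  7.3  38.2 -29.7 121.7 -58.9  15.3 -56.6] bar [-154.5  185.3 -254. ] zerr 1.9360440498353115 toolx in bar [ 1. -0.  0.]
```

Emit:
jog_arm:
  motion:
    - [-0.08, 0.14, 0.72, 0]
    - [-0.08, 0.14, 0.72, 0]
    - [-0.01, 0.2, 0.29, 0]
    - [-0.01, 0.14, 0.2, 0]
    - [-0.01, 0.1, 0.14, 0]
    - [0, 0, 0, 0]

```text
t: 30.2
ee_pos: [0.5107, 0.2649, 0.0536]
orientation: [-145.4, -1.4, -8.8]
wrist_force: [0.4, 0.7, -0.2]
opening: 0.0217
grip_force: 60.0
```

```bash
OMP_NUM_THREADS=1 python3 rp.py; python3 - <<'E'
from workcell import camera,observe
import cv2
im=camera('side')['img'];print(observe()['ee_pos'])
cv2.imwrite('pics/side2.png',cv2.convertScaleAbs(cv2.resize(im[260:440,130:370],None,fx=3.3,fy=3.3,interpolation=cv2.INTER_CUBIC),alpha=1.3))
E
```

```text
30.2 [  6.5  36.8 -28.4 121.6 -57.8  17.  -58.3] p [511.4 263.5  52.9] bar mm [-154.6  189.6 -245.3] zerr 1.8587989793191002 turn -0.01770395500934502 F [ 0.3  0.5 -0.6] 0.021718374726403915
[0.5108953  0.26506738 0.05413642]
```

View pics/side2.png

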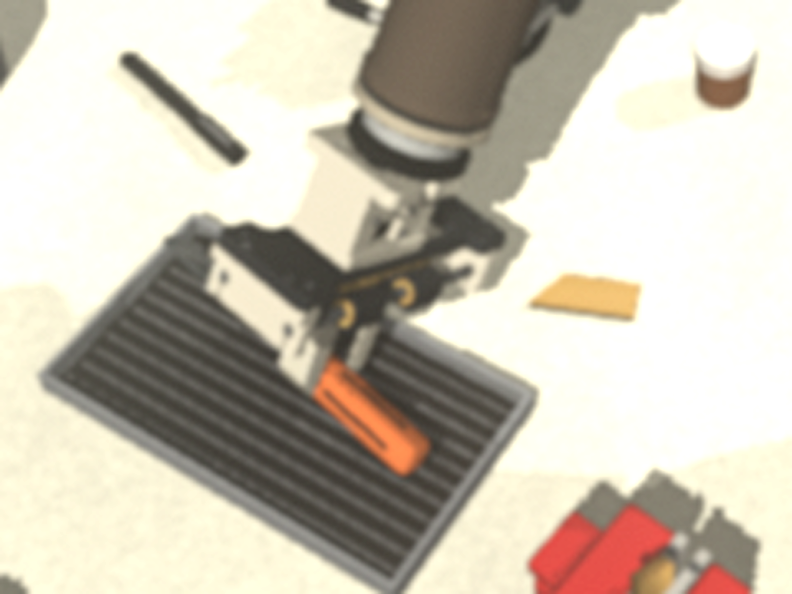

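The file hangs inside the tray, with the handle end at crop (405,460) and the walls clear. The offcut at (585,297) is untouched. I'll lower it gently now.

Emit:
jog_arm:
  motion:
    - [0, 0.04, 0.06, 0]
    - [0, 0.03, 0.04, 0]
    - [0, 0.02, 0.035, 0]
    - [0, 0, 0, 0]

```text
t: 30.75
ee_pos: [0.5108, 0.2652, 0.044]
orientation: [-145.4, -1.5, -8.8]
wrist_force: [0.9, 0.6, -1.1]
opening: 0.0214
grip_force: 60.0
```

Emit:
jog_arm:
  motion:
    - [0, 0.015, 0.02, 0]
    - [0, 0.015, 0.02, 0]
    - [0, 0, 0, 0]

```text
t: 31.12
ee_pos: [0.5109, 0.2651, 0.041]
orientation: [-145.4, -1.5, -8.8]
wrist_force: [0.1, 0.6, -1.8]
opening: 0.0218
grip_force: 60.0
```

Emit:
jog_arm:
  motion:
    - [0, 0.015, 0.02, 0]
    - [0, 0.015, 0.02, 0]
    - [0, 0, 0, 0]

```text
t: 31.5
ee_pos: [0.5109, 0.2649, 0.038]
orientation: [-145.4, -1.5, -8.8]
wrist_force: [0.5, -0.0, -0.8]
opening: 0.0217
grip_force: 60.0
```

Emit:
jog_arm:
  motion:
    - [0, 0.015, 0.02, 0]
    - [0, 0.015, 0.02, 0]
    - [0, 0, 0, 0]

```text
t: 31.88
ee_pos: [0.511, 0.2648, 0.035]
orientation: [-145.4, -1.5, -8.8]
wrist_force: [-0.8, 0.3, -2.0]
opening: 0.0215
grip_force: 60.0
```

Emit:
jog_arm:
  motion:
    - [0, 0.015, 0.02, 0]
    - [0, 0.01, 0.015, 0]
    - [0, 0, 0, 0]

```text
t: 32.25
ee_pos: [0.5113, 0.2651, 0.0329]
orientation: [-145.4, -1.5, -8.8]
wrist_force: [1.4, 0.1, 3.7]
opening: 0.0215
grip_force: 60.0
```

Emit:
jog_arm:
  motion:
    - [0, 0, 0, 0]
    - [0, 0, 0, 0]
    - [0, 0, -0.02, 0]
    - [0, 0, -0.02, 0]
  gripper: 0.4
  force: 5

```text
t: 32.75
ee_pos: [0.5108, 0.2635, 0.0346]
orientation: [-145.4, -1.5, -8.7]
wrist_force: [0.3, 0.4, -0.3]
opening: 0.0277
grip_force: 0.2
```

Emit:
jog_arm:
  motion:
    - [0, 0, -0.06, 0]
    - [0, 0, -0.1, 0]
    - [0, 0, -0.15, 0]
    - [0, 0, -0.3, 0]
    - [0, 0, -0.6, 0]
    - [0, 0, -0.8, 0]
    - [0, 0, -0.8, 0]
    - [0, 0, 0, 0]
  gripper: 0.2

```text
t: 33.75
ee_pos: [0.4944, 0.1671, 0.1762]
orientation: [-145.5, -1.8, -9.0]
wrist_force: [0.7, -0.8, -0.3]
opening: 0.0365
grip_force: 0.0
```

```bash
python3 - <<'E'
from workcell import camera,observe
import cv2
im=camera('side')['img'];print(observe()['ee_pos'])
cv2.imwrite('pics/side3.png',cv2.convertScaleAbs(cv2.resize(im[200:440,130:420],None,fx=2.5,fy=2.5,interpolation=cv2.INTER_CUBIC),alpha=1.2))
E
```

```text
[0.49357261 0.1684178  0.17479209]
```

View pics/side3.png

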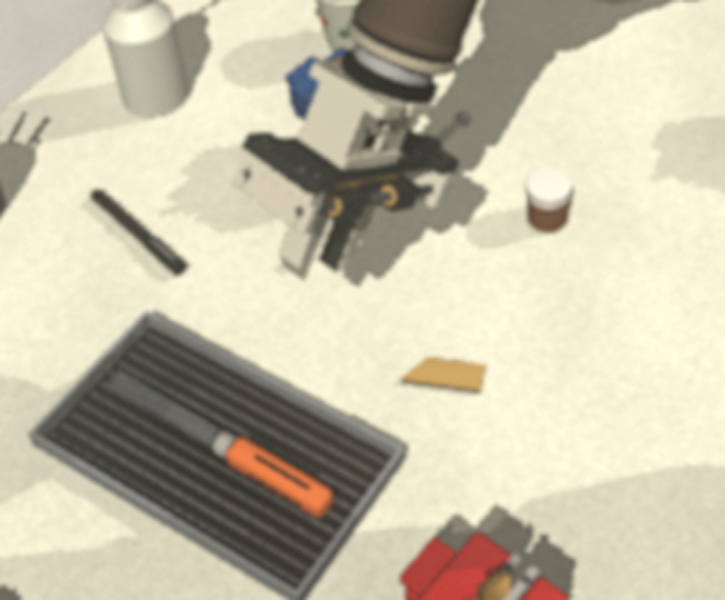

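The file lies flat inside the tray, with its tip at crop (115,380) and handle end at (325,503). The gripper is clear and the bystanders haven't moved.

```bash
python3 -c "
from workcell import job_done
print(job_done())"
```

```text
the job is handed in; nothing more can be done
None
```

I gave the slanted end three forward strokes and lifted the file clear after each. The file now lies flat in the grey tray, nothing else looked disturbed in the last picture, and the job is handed in, but its verdict wasn't reported back.

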